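# Stack the spacer rings on the sprung arbor

### The job

Thread the three spacer rings onto the upright sprung arbor of the opened drive unit: the widest first, then the middle one, then the narrowest on top. Bed each ring before you fetch the next with a short gentle push that sinks the arbor about 5 mm on its spring, never down near its stop, then let it spring back up. Leave the rings stacked flat and released, and everything else on the bench where it is.

Things in the scene. Friction and masses are not known exactly. Their poses are not given: they have to be found in the camera images.
- unit: opened drive unit, fixed: dark flat case 215 x 130 mm, deck 40 mm above the bench, carrying the arbor at one end and a motor at the other. Origin on the bench, 65 mm in from the arbor end, z up, x towards the motor (52 mm wide, 92 mm high, at x 115, y 28 mm) and a connector block (top at 65 mm). On the deck a round clamp flange, 60 mm wide, carries the upright sprung arbor.
- seat (a point): centre of the clamp flange (not of the arbor) at the height of the arbor's shoulder top, 64 mm above the unit's origin. The flange is eccentric: the arbor's axis stands 6 to 8 mm off this point, in a direction that is different each time and not measured: find it by feel or sight. The arbor is upright and rigid sideways.
- arbor (a joint): how far the arbor (12 mm round steel pin, tip 110 mm above the bench with a 1.5 mm chamfer) and its shoulder (32 mm disc, top 64 mm above the bench, where the rings rest) are pressed down (m): 0 free, stop at 0.014. Gives from about 6 N, then 0.8 N per mm (10 N at 5 mm, 14 N at 10 mm; less the weight of rings on it); springs back; carries the three rings without sinking.
- ring_wide: loose flat blue plastic spacer ring, outer diameter 60 mm, bore 15 mm, 12 mm thick, about 85 g, lying flat on a black mat 3 mm thick; origin at the centre of its underside, z along its bore
- ring_mid: loose flat brass spacer ring, outer diameter 48 mm, bore 15 mm, 12 mm thick, about 120 g, lying flat on a black mat 3 mm thick; origin at the centre of its underside, z along its bore
- ring_narrow: loose flat steel spacer ring, outer diameter 36 mm, bore 15 mm, 12 mm thick, about 60 g, lying flat on a black mat 3 mm thick; origin at the centre of its underside, z along its bore
- jar: bystander, to be left alone: amber glass jar with black cap, 36 mm across, 50 mm high; origin at its underside
- driver: bystander, to be left alone: screwdriver lying on the bench
- flask: bystander, to be left alone: green bottle, 64 mm across, 150 mm high; origin at its underside
- spanner: bystander, to be left alone: spanner lying on the bench
- cup: bystander, to be left alone: grey plastic cup, 64 mm across, 50 mm high; origin at its underside
- can: bystander, to be left alone: yellow can, 52 mm across, 70 mm high; origin at its underside
Mind the look-alikes: they are no part of the job. Several things have the shape of the ring_mid; the one meant has the colours described above. Several things have the shape of the ring_narrow; the one meant has the colours described above.

How it is judged (in metres and radians):
On the way, in this order (a step that is already met when the one before it is completed fails the run):
1. the wide ring sits on the shoulder and is pressed so that the sprung arbor sinks at least 3 mm with it (value of joint arbor above 0.003 m and z of ring_wide in the frame of unit below 0.062 m and horizontal distance between ring_wide and seat below 0.012 m and angle between ring_wide's own z axis and vertical below 0.1 rad), for 0.1 s.
2. the middle ring sits on the wide one and the arbor is pressed at least 3 mm with them (value of joint arbor above 0.003 m and z of ring_mid in the frame of unit below 0.074 m and horizontal distance between ring_mid and seat below 0.012 m and angle between ring_mid's own z axis and vertical below 0.1 rad), for 0.1 s.
3. the narrow ring sits on the middle one and the arbor is pressed at least 3 mm with them (value of joint arbor above 0.003 m and z of ring_narrow in the frame of unit below 0.086 m and horizontal distance between ring_narrow and seat below 0.012 m and angle between ring_narrow's own z axis and vertical below 0.1 rad), for 0.1 s.
At the end, for the whole second after the job is handed in: All three rings are on the arbor, flat (0.1 rad), at rest: undersides 64 (wide), 76 (middle) and 88 mm (narrow) above the unit's base, within 3 mm, centres within 12 mm of the seat point (only possible on the arbor), and the arbor is sprung back to within 2 mm of free (z of ring_wide in the frame of unit between 0.061 and 0.067 m and horizontal distance between each of ring_wide, ring_mid, ring_narrow and seat below 0.012 m and angle between each of ring_wide, ring_mid, ring_narrow's own z axis and vertical below 0.1 rad and linear speed of each of ring_wide, ring_mid, ring_narrow below 0.02 m/s and z of ring_mid in the frame of unit between 0.073 and 0.079 m and z of ring_narrow in the frame of unit between 0.085 and 0.091 m and value of joint arbor below 0.002 m); the robot touches nothing.
It fails at once if the arbor is pressed down more than 10 mm (near its 14 mm stop) (value of joint arbor above 0.01 m).
It fails at once if a bystander (jar, screwdriver, bottle, spanner, cup or can) is moved more than 20 mm (distance of any of jar, driver, flask, spanner, cup, can from where it was at the start of the episode above 0.02 m).
It also fails if it takes over 72 s, if anything falls off the work surface, if the arm or the gripper's body presses on something with over 40 N, if the wrist force passes 120 N, or if a joint passes its speed limit or range.

### The arm

A 6-joint arm with a two-finger parallel gripper is mounted at the origin on the work surface. World frame = base frame: x ahead of the robot, y to its left, z up, the work surface at z = 0. Lengths are in mm, angles in rad, forces in N, time in s.
With the tool pointing down it reaches from about 250 to 775 mm from the base axis. Payload 4 kg.
Tool frame: the origin (TCP) lies at the very end of the fingers, on their centre line; the grasp point (between the pads) lies 19 mm behind it; z points along the fingers, y is the direction in which the jaws open and shut (so a half turn about z gives the same grasp; the last joint's range is limited). The gripper opens to 85 mm and grips with 20 to 120 N. Pads are 22 mm wide; open, the fingers measure 114 mm over their backs; the gripper's body (76 mm by 85 mm) begins 54 mm behind the grasp point. The pads swing forward as they close: fully open they stand 13 mm farther back than shut.
Start: joints at [1.135, 0.087, 1.371, -0, 1.684, -0.103], TCP at [179.69, 519.838, 210.941] pointing down, gripper open.
Joint ranges: [-3.1, 3.1], [-0.76, 2.03], [0.27, 2.55], [-1.08, 4.22], [0.17, 2.65], [-2.57, 2.57]. Speed limits (rad/s): [2.79, 2.79, 3.14, 3.14, 3.14, 3.14].

### API

Orientations are given as a unit quaternion [x, y, z, w].
In Python, from workcell import robot gives the robot as it stands. The module is installed in compiled form; this text tells all that it offers.
- The arm moves only by the shell command python3 -m handwheel 'ROWS' [OPENING] [FORCE]. ROWS is JSON, a list of rows, each a list of 6 numbers: the shift along the world's x, y, z in cm, then the turn, a rotation vector about the world's x, y, z in degrees. A call has 1 to 5 rows; each row is the pose to reach, as a shift and turn from the pose commanded when the call began; what a row does not reach only later rows make up. A row lasts 1/12 s, in which the tool goes at most 41.7 mm and 7.16 degrees, less where a joint would pass 70% of its speed; a pose out of reach is approached as far as the arm can. A call with a gripper value outside its range is refused whole. OPENING is the finger opening in cm, from 0 to 8.54, set as the call begins (- or left out, the last holds). The fingers move at their own pace and stop on an object; FORCE is the grip in N (left out, the last holds). Time passes only in rows, so rows that repeat a pose let the fingers close. It gives the time, the measured TCP pose, the force and the opening at its end, in the units of the state.
- robot.get_obs(): the state, without advancing time (a new reading comes with each control period).
- robot.grab_frame(name): name is "scene" or "top"; returns (picture, depth): 384x512x3 uint8, red, green, blue; 384x512 float32, mm along the optical axis (not along the pixel's ray), 0 where there is no reading.
- robot.camera_info(name): a dict with "camera_matrix" (3x3 intrinsics, pixels), "k1" (the pictures are not rectified: a ray, as slopes to the right and down, at radius r is drawn at 1 + k1 r^2 times it, then the intrinsics apply), "extrinsics" (4x4, takes a point from camera to world coordinates). Camera axes: x right, y down, z forward; pixel columns grow to the right and rows downward; lengths in mm; the calibration is good to about 2 mm. A picture is of the moment at which its call begins. camera_info takes no time and is no camera call.
- robot.hand_in(): hands the job in, once; it reports no verdict.
The state is a dict: "t": time; "joint_positions": joint angles; "dq": joint speeds; "tau": joint torques, N m; "tool_pos": TCP position; "eef_rot": TCP orientation; "force": force on the tool from outside, world axes, zero at the start; "ft_torque": the same for the moment, N m; "finger_gap": finger opening in mm.
Only numpy, scipy, OpenCV 4.12 (cv2) and the standard library are available. Lean on these libraries where they do the work, as an engineer would, in place of code of your own. Each camera call takes 0.05 s, during which the arm holds its last target.

## Working session

There is one attempt and no reset: what is moved stays moved. The work goes in short steps, Python scripts to look and compute and a shell command to move; the robot and the scene stay as the last step left them, time stands still between calls to the robot, and variables do not carry over. Pictures are saved under pics/ and viewed, and the job is handed in when it is done.

```bash
mkdir -p pics; python3 - <<'E'
from workcell import robot
import cv2, numpy as np
print(robot.get_obs())
for n in("scene","top"):
    p,d=robot.grab_frame(n); cv2.imwrite(f"pics/{n}0.png",p[:,:,::-1]); np.savez(f"{n}0.npz",p=p,d=d)
    print(robot.camera_info(n), (d>0).mean())
E
```

```text
{'t': 0.0, 'joint_positions': array([ 1.13486769e+00,  8.79994396e-02,  1.37228248e+00, -9.02190863e-06,
        1.68355988e+00, -1.03098286e-01]), 'dq': array([ 1.56541048e-03, -8.81815535e-05, -1.44767527e-04,  7.12479834e-04,
       -4.33760104e-04,  7.47876442e-04]), 'tau': array([ 3.47763144e-04, -3.51872528e+01, -3.13269424e+01, -3.11255235e-04,
        1.11814257e-02,  1.49822618e-06]), 'tool_pos': array([179.47457874, 519.32619183, 209.70054366]), 'eef_rot': array([ 1.65648514e-01,  9.86184215e-01, -1.08516932e-03, -2.95110336e-04]), 'force': array([-0.07268624,  0.42805919, -1.3515778 ]), 'ft_torque': array([-0.04495373, -0.05155256,  0.01884816]), 'finger_gap': 85.6616367640906}
{'camera_matrix': array([[425.51446732,   0.        , 256.9432764 ],
       [  0.        , 425.51446732, 185.66432046],
       [  0.        ,   0.        ,   1.        ]]), 'k1': -0.14749104190679704, 'extrinsics': array([[ 5.42313304e-01,  5.67151818e-01, -6.19866998e-01,
         1.35826473e+03],
       [ 8.40167633e-01, -3.62720360e-01,  4.03177738e-01,
        -5.33305542e+02],
       [ 3.82460698e-03, -7.39440840e-01, -6.73210678e-01,
         9.58307632e+02],
       [ 0.00000000e+00,  0.00000000e+00,  0.00000000e+00,
         1.00000000e+00]])} 0.9959767659505209
{'camera_matrix': array([[496.60877909,   0.        , 246.33596241],
       [  0.        , 496.60877909, 190.79843812],
       [  0.        ,   0.        ,   1.        ]]), 'k1': 0.043328128796056666, 'extrinsics': array([[ 5.05212777e-03, -9.81119356e-01,  1.93337234e-01,
         3.03173423e+02],
       [-9.99963763e-01, -6.28144574e-03, -5.74593564e-03,
         7.72676848e+00],
       [ 6.85188602e-03, -1.93301199e-01, -9.81115538e-01,
         1.32034568e+03],
       [ 0.00000000e+00,  0.00000000e+00,  0.00000000e+00,
         1.00000000e+00]])} 0.9959869384765625
```

View pics/scene0.png

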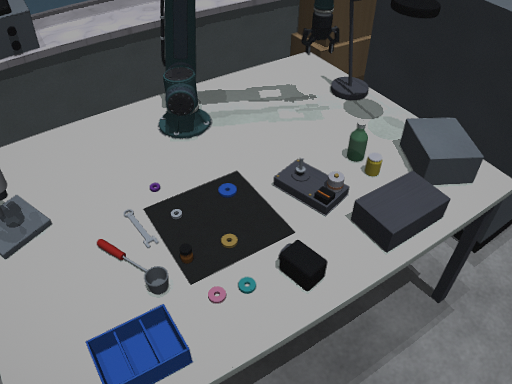

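View pics/top0.png

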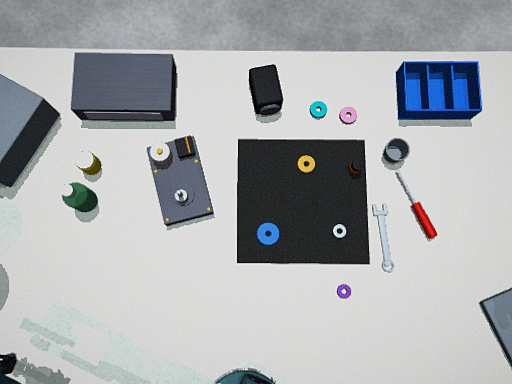

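```bash
cat > h.py <<'E'
from workcell import robot
import cv2, numpy as np
def ray(n,u,v):
    c=robot.camera_info(n);K=c["camera_matrix"];k=c["k1"];T=c["extrinsics"]
    d=np.array([(u-K[0,2])/K[0,0],(v-K[1,2])/K[1,1]]);s=d.copy()
    for _ in range(20): s=d/(1+k*(s@s))
    return T[:3,3],T[:3,:3]@np.array([s[0],s[1],1.])
def onz(n,u,v,z):
    o,d=ray(n,u,v); return o+d*(z-o[2])/d[2]
def proj(n,P):
    c=robot.camera_info(n);K=c["camera_matrix"];k=c["k1"];T=c["extrinsics"]
    q=T[:3,:3].T@(np.asarray(P,float)-T[:3,3]);s=q[:2]/q[2];s=s*(1+k*(s@s))
    return K[0,0]*s[0]+K[0,2],K[1,1]*s[1]+K[1,2]
def tri(a,b):
    A=[];B=[]
    (o1,d1),(o2,d2)=a,b
    M=np.c_[d1,-d2];x=np.linalg.lstsq(M,o2-o1,rcond=None)[0]
    p,q=o1+x[0]*d1,o2+x[1]*d2
    return (p+q)/2,np.linalg.norm(p-q)
def crop(p,x,y,w,h,s,name): cv2.imwrite("pics/"+name,cv2.resize(p[y:y+h,x:x+w,::-1],None,fx=s,fy=s,interpolation=cv2.INTER_CUBIC))
E
python3 - <<'E'
from h import *
t=np.load("top0.npz");s=np.load("scene0.npz")
crop(t["p"],135,125,90,110,5,"unit_top.png"); crop(s["p"],265,150,95,70,8,"unit_scene.png")
crop(t["p"],230,130,180,175,4,"mat_top.png")
hsv=cv2.cvtColor(t["p"],cv2.COLOR_RGB2HSV)
hs=cv2.cvtColor(s["p"],cv2.COLOR_RGB2HSV)
def blob(hsv,lo,hi,box):
    m=cv2.inRange(hsv,lo,hi);k=np.zeros_like(m);x,y,w,h=box;k[y:y+h,x:x+w]=m[y:y+h,x:x+w]
    c=max(cv2.findContours(k,cv2.RETR_EXTERNAL,cv2.CHAIN_APPROX_NONE)[0],key=cv2.contourArea)
    return cv2.fitEllipse(c)
for n,lo,hi,b1,b2 in [("wide",(100,100,60),(125,255,255),(245,210,50,50),(210,175,40,30)),("mid",(15,100,60),(35,255,255),(290,145,35,35),(212,228,35,25)),("narrow",(0,0,110),(180,80,255),(325,218,28,28),(164,203,25,22))]:
    for cam,H,b in(("top",hsv,b1),("scene",hs,b2)):
        e=blob(H,lo,hi,b);print(n,cam,np.round(e[0],1),np.round(e[1],1),np.round(onz(cam,*e[0],15),1),np.round(onz(cam,*e[0],12),1))
E
```

```text
wide top [267.6 233.4] [22.6 23. ] [446.4 -56.5  15. ] [446.8 -56.6  12. ]
wide scene [227.2 189.5] [13.5 18.6] [452.8 -60.2  15. ] [449.9 -58.7  12. ]
mid top [305.7 163.4] [16.8 17.5] [ 637.  -160.4   15. ] [ 637.8 -160.8   12. ]
mid scene [228.9 240.2] [13.4 16. ] [ 643.  -163.8   15. ] [ 640.8 -162.7   12. ]
narrow top [339.1 230.5] [12.2 13.4] [ 455.2 -245.    15. ] [ 455.5 -245.6   12. ]
narrow scene [176.  212.6] [ 7.1 10.5] [ 458.7 -246.4   15. ] [ 455.8 -245.5   12. ]
```

View pics/unit_top.png

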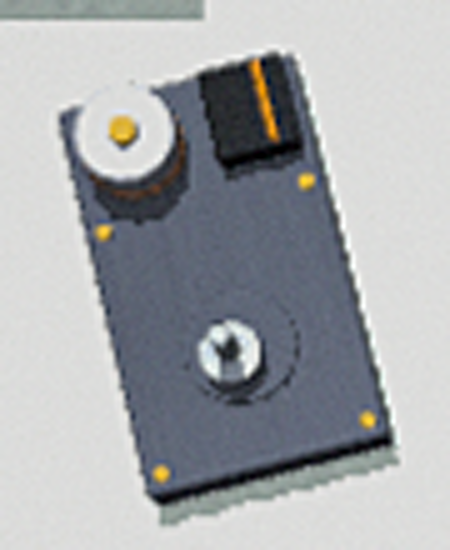

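View pics/unit_scene.png

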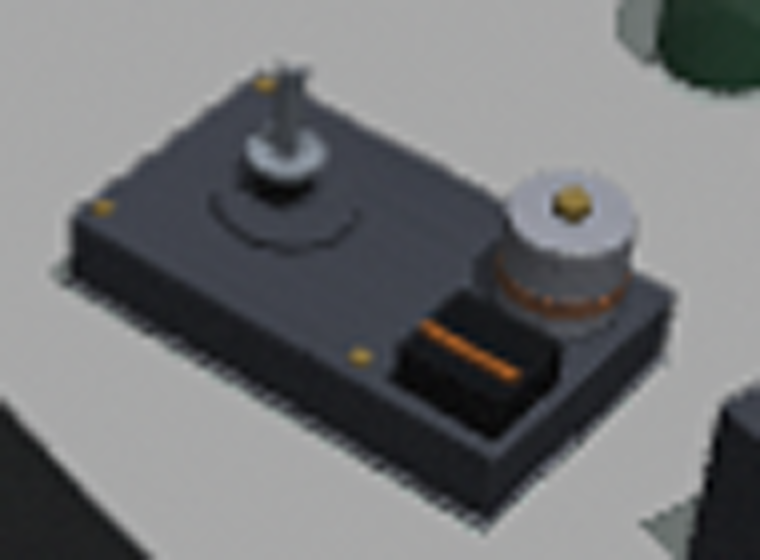

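View pics/mat_top.png

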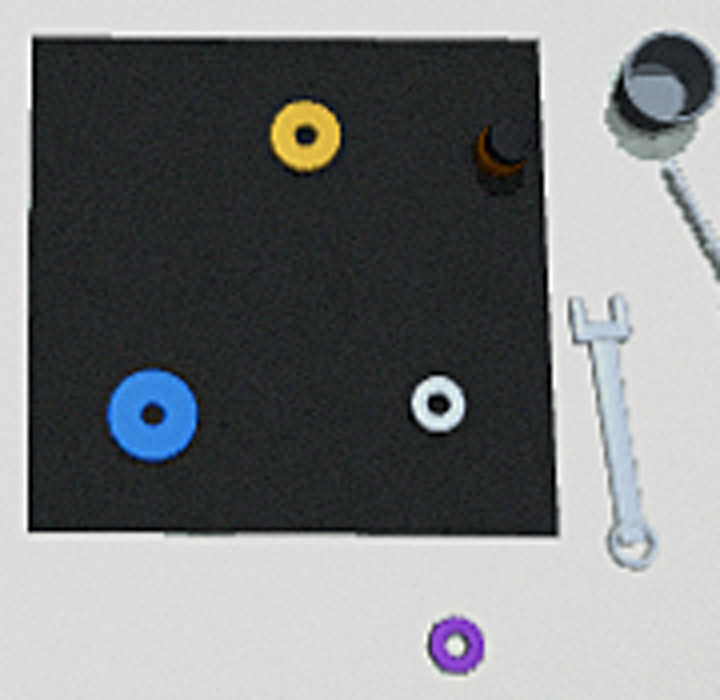

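```bash
python3 - <<'E'
from h import *
from scipy.spatial.transform import Rotation as R
t=np.load("top0.npz");s=np.load("scene0.npz")
def bl(p,box,th):
    g=cv2.cvtColor(p,cv2.COLOR_RGB2GRAY);x,y,w,h=box
    m=np.zeros_like(g);m[y:y+h,x:x+w]=(g[y:y+h,x:x+w]>th)*255
    cs=cv2.findContours(m,cv2.RETR_EXTERNAL,cv2.CHAIN_APPROX_NONE)[0]
    c=max(cs,key=cv2.contourArea);return cv2.fitEllipse(c),cv2.boundingRect(c)
e,b=bl(t["p"],(170,185,25,22),150);print(e,b,onz("top",*e[0],64))
# scene shoulder: disc near crop (285,155)/8
g=cv2.cvtColor(s["p"],cv2.COLOR_RGB2GRAY);print(g[156:178,290:312])
print(np.round(t["d"][188:202,174:190]))
for uv in [(285/8+265,153/8+150)]: print(onz("scene",*uv,64),proj("top",onz("scene",*uv,64)))
print(onz("scene",290/8+265,70/8+150,110))
print(R.from_quat(robot.get_obs()["eef_rot"]).as_matrix().round(2))
E
```

```text
((180.49264526367188, 194.67385864257812), (10.390226364135742, 10.946941375732422), 51.45153045654297) (175, 189, 12, 12) [539.51146175 169.55216733  64.        ]
[[168 167 167 168 167 168 168 168 169 169 170 168 168 168 167 168 168 167
  168 168 167 168]
 [167 167 167 168 168 167 170 169 170 154 156 170 172 170 169 167 168 168
  168 167 168 168]
 [168 167 168 168 168 169 172 150 163 138 117 136 129 137 161 168 167 167
  167 167 167 167]
 [169 167 168 170 171 174 139 102 115  97  71  76  76 122 160 169 167 167
  168 168 167 167]
 [167 167 169 172 142 108  84 104 113  80  55  62  64 145 170 169 168 168
  168 168 167 168]
 [168 169 173 149 100  70  66  73  73  59  57  66  67 126 165 171 169 167
  168 168 168 167]
 [171 175 140  92  70  66  68  66  66  59  58  69  68  82 119 162 172 171
  169 169 168 167]
 [144 107  82  67  68  69  69  69  69  59  60  69  68  66  72  94 120 162
  172 169 168 168]
 [ 99  69  66  68  68  69  68  69  69  58  61  70  69  67  65  64  72  95
  121 161 173 170]
 [ 71  66  68  68  69  68  68  68  82  67  62  69  66  66  67  66  66  64
   71 104 143 168]
 [ 67 
[... 2035 characters left out ...]
273. 1273. 1275. 1277. 1277. 1274. 1278. 1272. 1277. 1278.
  1274. 1292. 1295. 1295.]
 [1298. 1295. 1277. 1275. 1273. 1272. 1274. 1275. 1272. 1280. 1275. 1277.
  1282. 1296. 1301. 1296.]
 [1295. 1293. 1299. 1275. 1274. 1275. 1273. 1279. 1277. 1277. 1275. 1278.
  1298. 1294. 1299. 1298.]
 [1295. 1295. 1295. 1291. 1280. 1270. 1277. 1276. 1274. 1276. 1278. 1295.
  1295. 1292. 1296. 1291.]
 [1295. 1291. 1292. 1295. 1291. 1295. 1297. 1295. 1292. 1298. 1295. 1297.
  1297. 1292. 1294. 1294.]]
[544.28200757 166.14962914  64.        ] (np.float64(181.8754757219688), np.float64(192.85956693500788))
[546.15832739 163.08869591 110.        ]
[[-0.95  0.33 -0.  ]
 [ 0.33  0.95 -0.  ]
 [ 0.   -0.   -1.  ]]
```

Candidates: the mid-ring shapes are brass (306,163), cyan (318,109) and pink (348,115), and brass is the one described. The narrow shapes are steel (339,231) and purple (344,291), and steel is the one described. The mat crop confirms all three targets, with blue wide at (268,234). The top view shows the arbor shoulder at about (180.5,194.6).

Moving towards the wide ring.

```bash
python3 -m handwheel '[[1.7,-3.6,0,0,0,0],[3.4,-7.2,0,0,0,0],[5.1,-10.8,0,0,0,0],[6.8,-14.4,0,0,0,0],[8.5,-18,0,0,0,0]]' 7.6 40
python3 -m handwheel '[[1.7,-3.6,-1,0,0,0],[3.4,-7.2,-2,0,0,0],[5.1,-10.8,-3,0,0,0],[6.8,-14.4,-4,0,0,0],[8.5,-18,-5,0,0,0]]'
python3 -m handwheel '[[1.7,-3.6,-1,0,0,0],[3.4,-7.2,-2,0,0,0],[5.1,-10.8,-3,0,0,0],[6.8,-14.4,-4,0,0,0],[8.5,-18,-5,0,0,0]]'
```

```text
t: 0.52
tool_pos: [264.7, 338.0, 210.3]
eef_rot: [0.165, 0.986, -0.0, -0.0]
force: [1.7, -0.9, 1.2]
finger_gap: 75.9
t: 0.93
tool_pos: [349.7, 158.0, 160.2]
eef_rot: [0.165, 0.986, 0.0, 0.0]
force: [1.7, -0.3, -0.0]
finger_gap: 76.1
t: 1.35
tool_pos: [434.8, -22.2, 110.2]
eef_rot: [0.166, 0.986, 0.0, -0.0]
force: [0.7, 1.1, 0.6]
finger_gap: 75.8
```

```bash
python3 -m handwheel '[[1.3,-3.6,0,0,0,0],[1.3,-3.6,-3.5,0,0,0],[1.3,-3.6,-7,0,0,0],[1.3,-3.6,-9.5,0,0,0],[1.3,-3.6,-10.5,0,0,0]]'
python3 -m handwheel '[[0,0,-0.4,0,0,0],[0,0,-0.4,0,0,0],[0,0,-0.4,0,0,0],[0,0,-0.4,0,0,0],[0,0,-0.4,0,0,0]]' 5.4 25
```

```text
t: 1.77
tool_pos: [443.8, -55.7, 1.2]
eef_rot: [0.166, 0.986, 0.0, -0.005]
force: [-0.7, 0.4, 0.1]
finger_gap: 76.0
t: 2.18
tool_pos: [449.3, -56.4, 3.9]
eef_rot: [0.165, 0.986, -0.0, 0.002]
force: [-0.1, -0.7, -0.1]
finger_gap: 54.1
```

```bash
python3 -m handwheel '[[0,0,0,0,0,0],[0,0,0,0,0,0],[0,0,0,0,0,0]]'; python3 - <<'E'
from h import *
p,d=robot.grab_frame("scene");crop(p,180,140,110,90,6,"g1.png")
E
```

```text
t: 2.43
tool_pos: [448.0, -56.2, 2.5]
eef_rot: [0.166, 0.986, -0.0, 0.001]
force: [-0.1, 0.7, -0.5]
finger_gap: 53.9
```

View pics/g1.png

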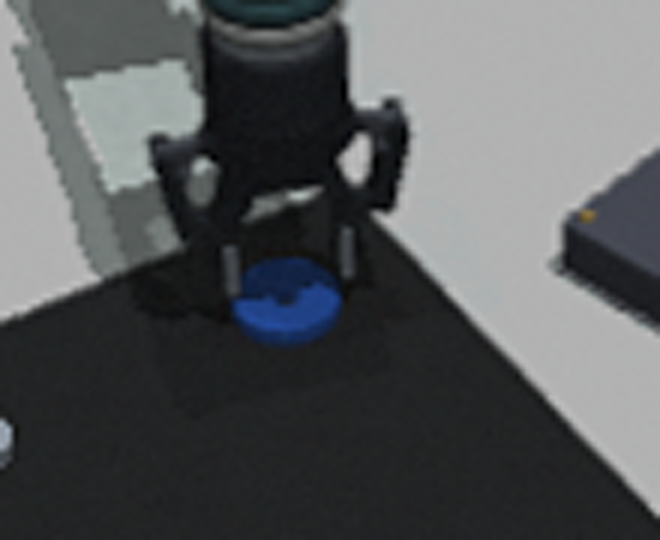

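```bash
python3 - <<'E'
from h import *
from scipy.spatial.transform import Rotation as R
o=robot.get_obs();print(o["tool_pos"],o["finger_gap"],o["force"])
M=R.from_quat(o["eef_rot"]).as_matrix();P=o["tool_pos"]
for z in (0,-5,-12):
  for s in(-30,0,30): 
    u=np.array(proj("scene",P+M[:,1]*s+M[:,2]*z)); print(z,s,np.round((u-[180,140])*6))
p,d=robot.grab_frame("top");crop(p,230,190,80,80,7,"g1t.png")
crop(robot.grab_frame("scene")[0],205,165,50,40,14,"g1s.png")
E
```

```text
[447.89599996 -56.18571811   2.28585117] 54.37817353550005 [-0.37373876 -0.46548485 -0.68333047]
0 -30 [232. 315.]
0 0 [286. 306.]
0 30 [339. 297.]
-5 -30 [231. 308.]
-5 0 [285. 299.]
-5 30 [339. 291.]
-12 -30 [231. 299.]
-12 0 [285. 290.]
-12 30 [339. 281.]
```

View pics/g1s.png

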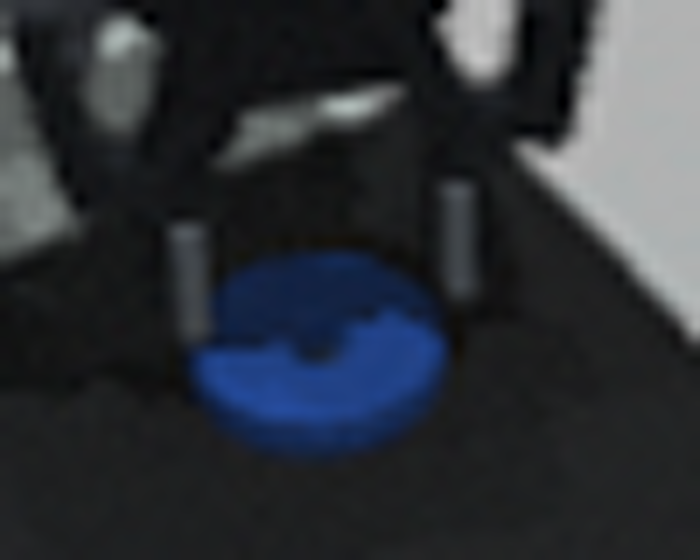

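View pics/g1t.png

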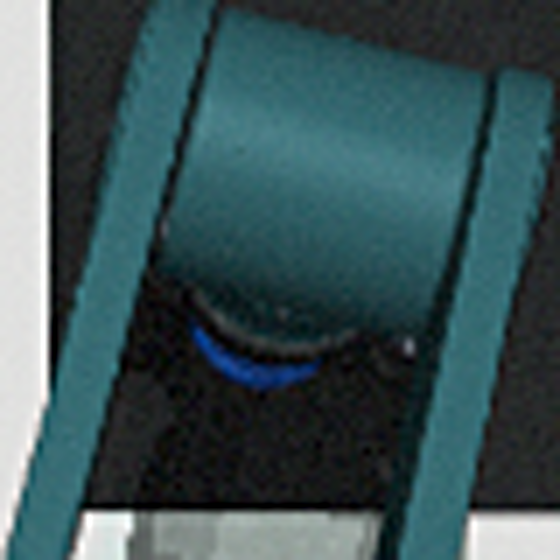

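```bash
python3 - <<'E'
from h import *
from scipy.spatial.transform import Rotation as R
o=robot.get_obs();M=R.from_quat(o["eef_rot"]).as_matrix();P=o["tool_pos"]
for s in(-27,-30,27,30):
  for z in (0,-6,-12,-20,-40): 
    u=np.array(proj("scene",P+M[:,0]*-11+M[:,1]*s+M[:,2]*z)); print(s,z,np.round((u-[205,165])*14))
print("ring top c",np.round((np.array(proj("scene",[448,-56,15]))-[205,165])*14))
E
```

```text
-27 0 [212. 414.]
-27 -6 [211. 395.]
-27 -12 [209. 376.]
-27 -20 [207. 351.]
-27 -40 [202. 287.]
-30 0 [199. 416.]
-30 -6 [198. 397.]
-30 -12 [196. 378.]
-30 -20 [194. 353.]
-30 -40 [189. 289.]
27 0 [439. 377.]
27 -6 [438. 358.]
27 -12 [437. 339.]
27 -20 [436. 314.]
27 -40 [434. 250.]
30 0 [451. 375.]
30 -6 [450. 356.]
30 -12 [450. 337.]
30 -20 [449. 312.]
30 -40 [446. 248.]
ring top c [316. 324.]
```

```bash
python3 - <<'E'
from h import *
p,d=robot.grab_frame("scene")
g=cv2.cvtColor(p,cv2.COLOR_RGB2GRAY)
print(np.round(d[178:200,214:242]).astype(int))
def w(u,v):
    o,dd=ray("scene",u,v); return np.round(o+dd*d[v,u],0)
for v in range(178,200): print(v,w(219,v),w(238,v),w(237,v), g[v,216:223],g[v,235:242])
big=cv2.convertScaleAbs(cv2.resize(p[165:205,205:255,::-1],None,fx=14,fy=14,interpolation=cv2.INTER_CUBIC),alpha=4)
cv2.imwrite("pics/g1b.png",big)
E
```

```text
[[1346 1335 1338 1333 1341 1443 1455 1449 1446 1446 1449 1450 1444 1449
  1445 1447 1447 1444 1449 1447 1444 1367 1357 1359 1365 1364 1447 1451]
 [1340 1339 1338 1338 1343 1442 1444 1447 1444 1444 1442 1443 1447 1444
  1443 1440 1446 1447 1442 1444 1444 1365 1358 1362 1367 1364 1441 1443]
 [1439 1342 1338 1337 1346 1443 1438 1443 1441 1438 1445 1444 1443 1444
  1442 1443 1441 1445 1442 1444 1439 1370 1364 1358 1375 1367 1441 1444]
 [1439 1362 1348 1344 1346 1439 1435 1439 1439 1431 1438 1437 1441 1443
  1440 1439 1438 1435 1440 1434 1441 1380 1368 1368 1374 1373 1437 1432]
 [1440 1365 1355    0 1349 1437 1437 1431 1433 1438 1427 1437 1431 1438
  1437 1431 1434 1436 1435 1435 1429 1382 1374 1365 1374 1378 1431 1434]
 [1433 1379 1358 1355 1353 1428 1431 1426 1432 1428 1410 1410 1410 1413
  1410 1404 1409 1430 1428 1426 1431 1386 1373 1375 1378 1381 1432 1434]
 [1430 1429 1360 1352 1357 1423 1425 1408 1415 1407 1405 1406 1413 1411
  1411 1412 1412 1410 1407 1426 1422 1388 1378 1374 1382 1433 1431 1426]
 [1419 1424 1360 1358 1362 1356 1404 1408 1409 1403 1409 1405 1403 1403
  1408 1407 1
[... 3612 characters left out ...]
50. -89.  11.] [477. -34.   4.] [473. -35.   2.] [22 22 17 29 45 63 70] [35 29 29 30 30 30 29]
194 [448. -88.   5.] [478. -34.   1.] [476. -37.   2.] [27 27 30 27 30 40 51] [34 30 30 29 29 30 29]
195 [453. -91.   6.] [485. -38.   5.] [480. -39.   1.] [30 30 31 29 29 33 36] [29 29 28 26 28 29 30]
196 [454. -92.   3.] [488. -41.   4.] [486. -43.   3.] [32 30 29 29 29 31 31] [30 27 29 30 31 33 31]
197 [456. -93.   1.] [489. -41.   0.] [488. -44.   1.] [28 32 29 32 29 33 31] [31 30 31 31 31 31 30]
198 [461. -96.   1.] [492. -43.  -1.] [494. -48.   3.] [33 31 31 28 30 32 33] [31 30 33 31 30 33 31]
199 [466. -99.   2.] [498. -47.   1.] [496. -49.   1.] [32 32 32 33 32 31 32] [32 31 31 29 31 30 31]
```

View pics/g1b.png

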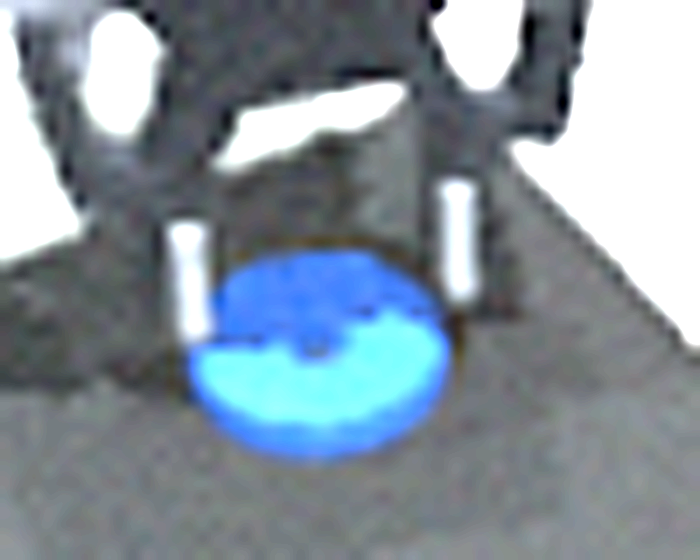

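```bash
python3 -m handwheel '[[0,0,0,0,0,0],[0,0,-0.1,0,0,0],[0,0,-0.3,0,0,0],[0,0,-0.3,0,0,0]]' 7 25; python3 - <<'E'
from h import *
print(robot.get_obs())
p,d=robot.grab_frame("scene");crop(p,205,165,50,40,14,"g2s.png")
E
```

```text
t: 2.97
tool_pos: [447.3, -56.1, -1.6]
eef_rot: [0.166, 0.986, 0.0, -0.0]
force: [-1.1, -0.3, 0.4]
finger_gap: 69.8
{'t': 2.9667, 'joint_positions': array([-2.50693301e-01,  1.72825863e-02,  1.88510111e+00,  1.02461347e-04,
        1.24015093e+00, -1.48863864e+00]), 'dq': array([-0.0003277 , -0.00412146, -0.00069083, -0.00048222,  0.00595048,
        0.00131544]), 'tau': array([-1.00061990e-02, -2.81235874e+01, -2.74822623e+01,  3.57119361e-04,
       -6.48477534e-02,  1.51591610e-05]), 'tool_pos': array([447.29567439, -56.08282234,  -1.58850735]), 'eef_rot': array([ 1.65674703e-01,  9.86180343e-01,  8.79182321e-05, -4.65240771e-04]), 'force': array([-1.101149  , -0.29439531,  0.37932305]), 'ft_torque': array([-0.02524414, -0.04914739, -0.00122353]), 'finger_gap': 69.80625884441386}
```

View pics/g2s.png

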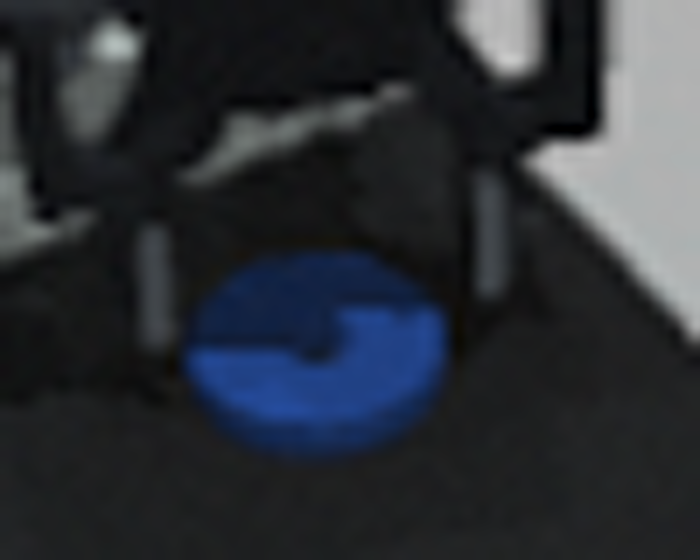

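```bash
python3 -m handwheel '[[0,0,-0.2,0,0,0],[0,0,-0.4,0,0,0],[0,0,-0.6,0,0,0],[0,0,-0.6,0,0,0]]'; python3 -m handwheel '[[0,0,-0.2,0,0,0],[0,0,-0.4,0,0,0],[0,0,-0.4,0,0,0]]'; python3 - <<'E'
from h import *
p,d=robot.grab_frame("scene");crop(p,205,165,50,40,14,"g3s.png")
E
```

```text
t: 3.35
tool_pos: [447.2, -56.1, -7.7]
eef_rot: [0.166, 0.986, 0.0, -0.001]
force: [0.4, -0.2, -0.7]
finger_gap: 69.9
t: 3.6
tool_pos: [447.3, -56.1, -11.5]
eef_rot: [0.166, 0.986, 0.0, -0.0]
force: [0.6, 0.2, 0.8]
finger_gap: 69.8
```

View pics/g3s.png

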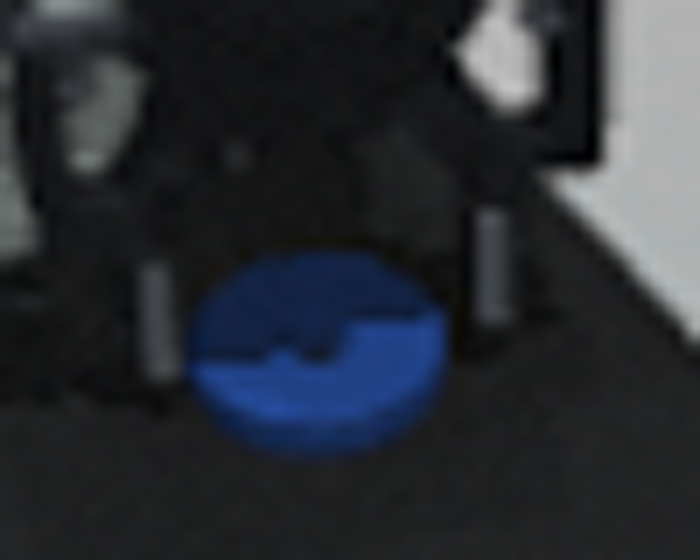

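```bash
python3 - <<'E'
from h import *
p,d=robot.grab_frame("scene")
def w(u,v):
    o,dd=ray("scene",u,v); return np.round(o+dd*d[v,u],0)
for v in range(184,196): print(v,w(216,v),w(217,v),w(240,v-4),w(241,v-4))
E
python3 -m handwheel '[[0,0,-0.2,0,0,0],[0,0,-0.4,0,0,0],[0,0,-0.4,0,0,0]]'
```

```text
184 [444. -95.  49.] [398. -69.   2.] [468. -19.  48.] [468. -16.  47.]
185 [444. -95.  45.] [405. -72.   4.] [465. -18.  41.] [467. -15.  41.]
186 [444. -95.  41.] [411. -76.   6.] [467. -19.  39.] [465. -14.  34.]
187 [444. -96.  37.] [410. -75.  -0.] [470. -21.  37.] [470. -18.  36.]
188 [445. -96.  33.] [416. -78.   2.] [471. -22.  34.] [469. -17.  30.]
189 [446. -97.  30.] [420. -81.   1.] [469. -21.  27.] [468. -16.  25.]
190 [446. -97.  26.] [421. -82.  -1.] [472. -22.  26.] [451.  -7.   3.]
191 [446. -98.  22.] [429. -86.   2.] [473. -23.  23.] [454.  -8.   1.]
192 [431. -91.   2.] [432. -87.   1.] [453. -12.  -2.] [459. -12.   2.]
193 [435. -93.   1.] [438. -91.   3.] [465. -19.   5.] [463. -14.   2.]
194 [437. -94.  -1.] [442. -93.   3.] [465. -19.   2.] [468. -17.   3.]
195 [443. -97.   1.] [445. -95.   2.] [469. -22.   2.] [470. -18.   1.]
t: 3.95
tool_pos: [447.3, -56.1, -15.5]
eef_rot: [0.166, 0.986, 0.0, -0.0]
force: [0.5, 0.8, 0.6]
finger_gap: 70.0
```

```bash
python3 -m handwheel '[[0,0,-0.3,0,0,0],[0,0,-0.5,0,0,0],[0,0,-0.5,0,0,0]]';python3 -m handwheel '[[0,0,-0.3,0,0,0],[0,0,-0.4,0,0,0],[0,0,-0.4,0,0,0]]'; python3 - <<'E'
from h import *
p,d=robot.grab_frame("scene");
cv2.imwrite("pics/g4s.png",cv2.convertScaleAbs(cv2.resize(p[140:210,190:270,::-1],None,fx=9,fy=9,interpolation=cv2.INTER_CUBIC),alpha=3))
def w(u,v):
    o,dd=ray("scene",u,v); return np.round(o+dd*d[v,u],0)
for v in range(150,198,2): print(v,w(227,v),w(216,v),w(240,v))
E
```

```text
t: 4.2
tool_pos: [447.2, -56.1, -20.7]
eef_rot: [0.166, 0.986, 0.0, -0.001]
force: [-0.6, -0.1, -0.4]
finger_gap: 70.1
t: 4.45
tool_pos: [447.4, -56.1, -24.5]
eef_rot: [0.166, 0.986, 0.0, -0.0]
force: [0.4, -0.5, 0.9]
finger_gap: 69.9
150 [482. -68. 199.] [454. -90. 190.] [277.  94.  -1.]
152 [480. -68. 190.] [452. -90. 181.] [292.  86.   3.]
154 [1358. -533.  958.] [445. -87. 168.] [297.  83.  -2.]
156 [477. -67. 173.] [451. -91. 166.] [305.  78.  -3.]
158 [480. -69. 168.] [452. -91. 159.] [319.  69.   0.]
160 [483. -71. 163.] [452. -92. 151.] [325.  65.  -3.]
162 [481. -70. 154.] [453. -93. 145.] [336.  59.  -2.]
164 [481. -70. 146.] [451. -92. 135.] [462. -14. 108.]
166 [482. -71. 139.] [448. -92. 125.] [465. -16. 103.]
168 [483. -72. 133.] [446. -91. 116.] [369.  39.   3.]
170 [456. -58.  99.] [444. -91. 106.] [376.  35.  -0.]
172 [455. -59.  91.] [445. -92.  99.] [385.  29.   0.]
174 [458. -60.  85.] [427. -83.  73.] [396.  23.   2.]
176 [456. -60.  75.] [431. -86.  70.] [461. -15.  58.]
178 [389. -25.   1.] [442. -92.  72.] [469. -20.  58.]
180 [398. -30.   1.] [442. -93.  64.] [471. -21.  52.]
182 [409. -36.   3.] [447. -96.  61.] [472. -22.  44.]
184 [426. -45.  11.] [448. -96.  53.] [472. -22.  35.]
186 [438. -52.  15.] [443. -95.  40.] [467. -19.  21.]
188 [441. -54.  10.] [446. -97.  34.] [468. -20.  14.]
190 [442. -56.   2.] [444. -96.  23.] [475. -24.  12.]
192 [461. -65.  13.] [446. -98.  17.] [473. -24.   1.]
194 [471. -71.  14.] [439. -95.   1.] [480. -28.  -0.]
196 [472. -72.   8.] [ 451. -101.    5.] [491. -35.   3.]
```

View pics/g4s.png

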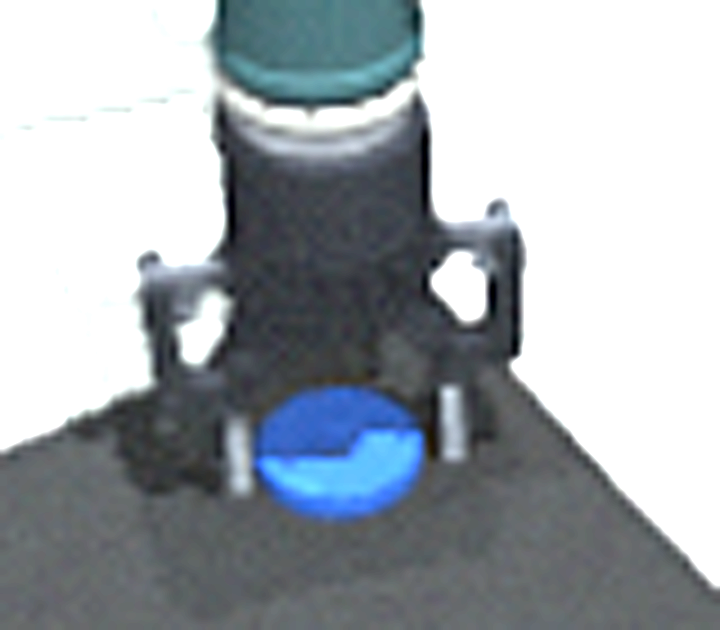

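```bash
python3 -m handwheel '[[0,0,0,0,0,0],[0,0,0,0,0,0],[0,0,0,0,0,0],[0,0,0,0,0,0]]' 5 25; python3 - <<'E'
from h import *
p,d=robot.grab_frame("scene");
cv2.imwrite("pics/g5s.png",cv2.convertScaleAbs(cv2.resize(p[150:210,190:270,::-1],None,fx=9,fy=9,interpolation=cv2.INTER_CUBIC),alpha=3))
E
```

```text
t: 4.83
tool_pos: [449.1, -56.5, -22.2]
eef_rot: [0.166, 0.986, -0.0, 0.002]
force: [-1.5, 0.1, 7.1]
finger_gap: 59.0
```

View pics/g5s.png

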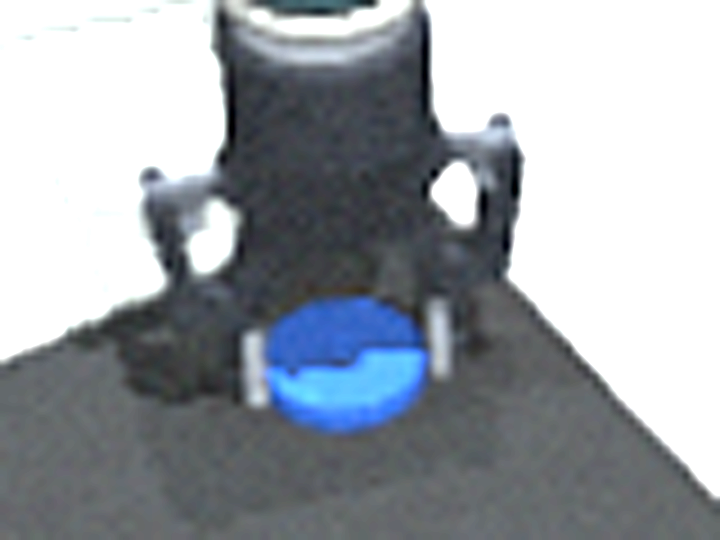

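```bash
python3 -m handwheel '[[0,0,0.1,0,0,0],[0,0,0.3,0,0,0],[0,0,0.3,0,0,-7],[0,0,0.3,0,0,-14],[0,0,0.3,0,0,-21]]' 7.2 25
python3 -m handwheel '[[0,0,0,0,0,-7],[0,0,0,0,0,-14],[0,0,0,0,0,-21],[0,0,0,0,0,-28],[0,0,0,0,0,-35]]'
python3 -m handwheel '[[0,0,0,0,0,-7],[0,0,0,0,0,-14],[0,0,0,0,0,-21],[0,0,0,0,0,-28],[0,0,0,0,0,-34]]'
python3 -m handwheel '[[0,0,0,0,0,0],[0,0,0,0,0,0],[0,0,0,0,0,0],[0,0,0,0,0,0],[0,0,0,0,0,0]]' 5 30
```

```text
t: 5.3
tool_pos: [447.5, -56.1, -21.2]
eef_rot: [0.345, 0.938, 0.0, -0.0]
force: [-0.7, 0.8, 0.5]
finger_gap: 71.8
t: 5.72
tool_pos: [447.4, -56.1, -21.3]
eef_rot: [0.612, 0.791, -0.0, -0.0]
force: [-0.6, -0.1, -0.6]
finger_gap: 71.9
t: 6.13
tool_pos: [447.4, -56.1, -21.3]
eef_rot: [0.816, 0.578, -0.0, -0.0]
force: [0.8, -0.1, -0.7]
finger_gap: 71.6
t: 6.55
tool_pos: [447.8, -56.2, -20.7]
eef_rot: [0.814, 0.581, 0.0, 0.0]
force: [-2.3, 0.1, 4.7]
finger_gap: 58.3
```

```bash
python3 -m handwheel '[[0,0,0.2,0,0,0],[0,0,1,0,0,0],[0,0,3,0,0,0],[0,0,7,0,0,0],[0,0,11,0,0,0]]' 5 60
python3 -m handwheel '[[1.0,2.4,3,0,0,0],[2.4,6,3,0,0,0],[3.9,9.6,3,0,0,0],[5.4,13.2,3,0,0,0],[6.9,16.8,3,0,0,0]]'
python3 -m handwheel '[[1.2,2.9,0,0,0,0],[2,4.9,0,0,0,0],[2.4,5.8,0,0,0,0],[2.4,5.8,0,0,0,0],[2.4,5.8,0,0,0,0]]'
python3 - <<'E'
from h import *
o=robot.get_obs();print(o["tool_pos"],o["force"],o["ft_torque"])
p,d=robot.grab_frame("scene");np.savez("s1.npz",p=p,d=d)
cv2.imwrite("pics/a1s.png",cv2.convertScaleAbs(cv2.resize(p[110:210,260:360,::-1],None,fx=6,fy=6,interpolation=cv2.INTER_CUBIC),alpha=2))
p,d=robot.grab_frame("top");np.savez("t1.npz",p=p,d=d)
cv2.imwrite("pics/a1t.png",cv2.convertScaleAbs(cv2.resize(p[130:240,130:240,::-1],None,fx=5,fy=5,interpolation=cv2.INTER_CUBIC),alpha=2))
E
```

```text
t: 6.97
tool_pos: [445.6, -55.6, 88.2]
eef_rot: [0.814, 0.58, -0.002, -0.002]
force: [0.6, -0.4, -0.8]
finger_gap: 57.2
t: 7.38
tool_pos: [517.0, 113.5, 119.2]
eef_rot: [0.814, 0.58, 0.0, 0.0]
force: [1.8, -0.2, -1.0]
finger_gap: 57.1
t: 7.8
tool_pos: [540.2, 169.2, 118.5]
eef_rot: [0.814, 0.58, -0.001, 0.0]
force: [-0.5, -0.9, -1.5]
finger_gap: 57.0
[540.22457573 169.20947524 118.47315208] [-0.53498143 -0.92054434 -1.4616413 ] [ 0.01947346  0.01759834 -0.02209675]
```

View pics/a1s.png

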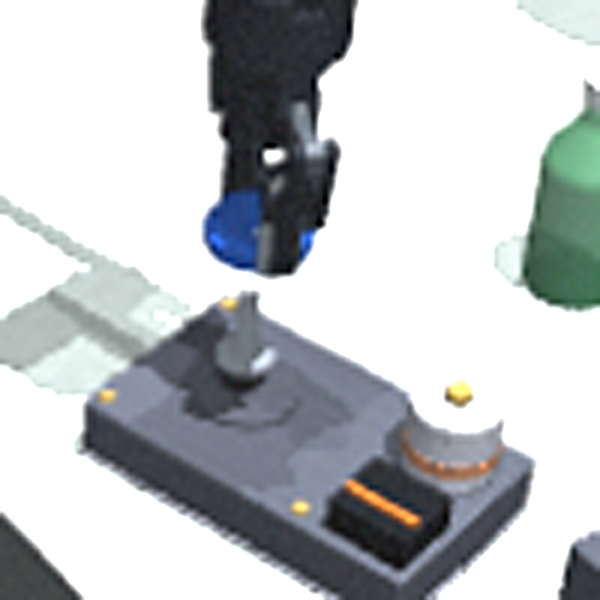

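View pics/a1t.png

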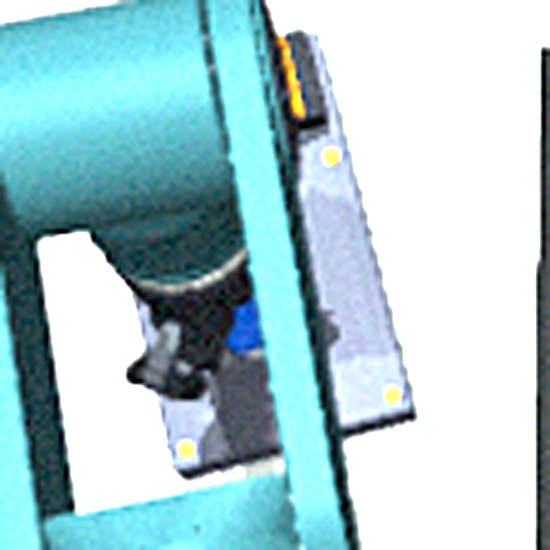

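```bash
python3 - <<'E'
from h import *
p=np.load("s1.npz")["p"];d=np.load("s1.npz")["d"]
hsv=cv2.cvtColor(p,cv2.COLOR_RGB2HSV)
m=cv2.inRange(hsv,(105,140,30),(130,255,255));m[:135]=0;m[160:]=0;m[:,:285]=0;m[:,320:]=0
ys,xs=np.nonzero(m);print("blue",xs.min(),xs.max(),ys.min(),ys.max())
for y in range(ys.min(),ys.max()+1): print(y,xs[ys==y].min(),xs[ys==y].max())
a=np.linspace(0,2*np.pi,90)
for z in(142.5,154.5):
    q=np.array([proj("scene",[540.2+30*np.cos(t),169.2+30*np.sin(t),z]) for t in a]);print("pred",z,q.min(0).round(1),q.max(0).round(1))
g=cv2.cvtColor(p,cv2.COLOR_RGB2GRAY);print(g[155:178,292:312])
for A in((540.3,170),):
  for z in(110,64): print("arbor pred",z,np.round(proj("scene",[*A,z]),1))
E
```

```text
blue 294 311 141 154
141 302 302
142 297 303
143 297 303
144 297 303
145 295 303
146 295 302
147 294 302
148 294 311
149 294 311
150 295 311
151 295 311
152 296 310
153 297 301
154 299 302
pred 142.5 [292.9 143.4] [311.9 154.9]
pred 154.5 [293.1 140.4] [312.2 151.9]
[[178 178 179 179 182 178 170 169 146 131  92  56  38  22  24  24  37 125
  174 180]
 [178 178 179 178 179 180 181 183 179 177 172 148 115 104 129 159 167 173
  180 179]
 [178 179 178 179 179 181 182 163 155 177 186 180 174 171 174 180 180 180
  179 178]
 [178 179 179 181 182 161 174 147 109 116 107 139 173 179 179 178 178 177
  178 177]
 [181 180 182 186 147 109 124 104  69  63  52 124 170 178 178 179 178 178
  177 178]
 [166 186 152 114  92 112 117  80  55  55  51 154 182 179 178 178 178 177
  178 177]
 [166 158  94  53  65  79  75  59  55  59  53 134 177 184 179 178 178 178
  178 178]
 [111  80  48  43  48  65  69  59  58  60  55  81 125 173 184 181 180 179
  177 177]
 [ 47  32  37  44  46  50  63  60  57  61  57  63  74  97 128 172 185 180
  178 177]
 [ 28  29  31  34  33  41  67  63  59  60  59  64  65  62  73  97 12
[... 479 characters left out ...]
  57 102 123 113  80  56  58  65  66
   66  65]
 [ 36  35  38  32  30  48  59  63  61  59  95  90  72  59  56  57  58  58
   64  66]
 [ 36  37  36  31  25  22  34  42  43  46  56  43  49  58  58  58  59  56
   58  64]
 [ 36  35  35  36  30  18  18  20  22  23  23  22  49  58  57  59  58  56
   55  58]
 [ 36  37  37  38  33  26  19  15  14  14  28  50  58  58  58  57  57  56
   55  55]
 [ 34  36  37  36  36  36  32  25  30  42  52  57  58  57  56  56  55  58
   57  56]
 [ 32  36  37  36  37  36  35  30  49  58  58  58  58  58  58  57  56  51
   55  58]
 [ 30  33  37  36  35  35  36  32  35  57  64  60  57  57  58  60  58  49
   55  58]]
arbor pred 110 [301.9 157.1]
arbor pred 64 [300.8 168.1]
```

```bash
python3 - <<'E'
from h import *
p=np.load("s1.npz")["p"];
print(p[144:153,290:316,0]);print(p[138:158,296:302,0])
t=np.load("top0.npz")["p"];print(cv2.cvtColor(t,cv2.COLOR_RGB2GRAY)[186:204,172:192])
for z in(110,64): print(np.round(proj("top",[539.3,169.6,z]),1))
E
```

```text
[[178 179 179 183 142  78  33  17  17  17  21  20  17  15  19  20  18  18
   21  19  16  21  14  16  39 172]
 [178 179 181 165  98  15  13  16  19  18  18  20  16  21  17  18  18  16
   22  16  19  17  17  12  45 171]
 [177 178 183 132  54  15  19  19  19  18  20  18  17  23  15  18  16  17
   16  20  26  22  19  10 112 175]
 [175 177 182 122  30  17  20  17  21  19  17  17  20  31  41  28  15  21
   16  21  25  21  16   0 126 175]
 [176 178 183 123  31  17  21  19  19  21  17  16  46  49  56  35  17  17
   18  22  28  20  43 147 170 178]
 [176 177 183 123  30  29  26  19  22  19  17  20  29  47  52  32  17  18
   19  17  35  26 112 176 183 179]
 [176 177 183 132  52  19  29  23  21  21  19  18  19  48  51  30  16  18
   16  24  36  18 125 175 179 179]
 [178 179 181 176 109   5  17  22  16  22  25  18  22  51  52  30  16  20
   18  26  24  37 156 180 178 178]
 [178 178 180 182 149  78   8  19  18  18  18  21  22  50  50  25  20  15
   19  24  14 110 172 180 179 178]]
[[128  49  14  16  17  16]
 [123  39  11  18  18  16]
 [124  39  16  17  19  18]
 [118  27  16  16  19  18]
 [117  16 
[... 1281 characters left out ...]
5 120 206 222 216 188  52  42  43 116 233 230 231 222  42  89 106
  105 106]
 [ 86  95 111 187 229 227 215  84  88  92 121 179 231 232 194  34  91 110
   99 106]
 [ 73 102  96 147 242 234 219 109 120 124 121 150 243 228 108  29  74 109
  107 108]
 [ 98 101  97 106 170 237 222 117 120 127 124 157 242 131  33  33  68 112
  109 108]
 [ 99  99 106 100  98 137 178 127 135 133 128 114 133  27  38  65  94 106
  109 106]
 [ 99  96  97 105  91  39  87  72  76  86  70  47  26  44  54  66 106 112
  107  64]
 [103 105  90  84 109  81  44  49  45  43  37  46  55  52  60 101 110 103
   75  97]
 [102 101 100  84  65  95  90  52  52  54  57  59  49  62 107 111  80  69
   93 109]]
[178.2 191.3]
[180.5 194.8]
```

```bash
python3 - <<'E'
from h import *
a=np.linspace(0,2*np.pi,180)
def ext(cam,x,y,z,r):
    q=np.array([proj(cam,[x+r*np.cos(t),y+r*np.sin(t),z]) for t in a]);return q.min(0).round(2),q.max(0).round(2)
for c in((540.3,170),(539.3,169.6),(539.5,167.7),(541,167)):
    print(c,"sc",ext("scene",*c,64,16),ext("scene",*c,108.5,6),"top",ext("top",*c,64,16),ext("top",*c,110,4.5))
E
```

```text
(540.3, 170) sc (array([295.95, 164.95]), array([305.7 , 171.22])) (array([299.95, 156.27]), array([303.69, 158.6 ])) top (array([174.08, 188.27]), array([186.57, 200.5 ])) (array([176.21, 189.14]), array([179.85, 192.7 ]))
(539.3, 169.6) sc (array([295.67, 164.83]), array([305.42, 171.1 ])) (array([299.67, 156.15]), array([303.4 , 158.47])) top (array([174.23, 188.65]), array([186.71, 200.89])) (array([176.36, 189.53]), array([180. , 193.1]))
(539.5, 167.7) sc (array([295.24, 165.06]), array([305.  , 171.33])) (array([299.23, 156.37]), array([302.97, 158.71])) top (array([174.97, 188.58]), array([187.45, 200.81])) (array([177.13, 189.46]), array([180.77, 193.02]))Traceback (most recent call last):
  File "<stdin>", line 6, in <module>
  File "<stdin>", line 4, in ext
  File "h.py", line 11, in proj
    c=robot.camera_info(n);K=c["camera_matrix"];k=c["k1"];T=c["extrinsics"]
ValueError: time passes only in moves, steps and waits
```

```bash
python3 -m handwheel '[[0.1,-0.2,-1,0,0,0],[0.1,-0.3,-2,0,0,0],[0.1,-0.3,-2.6,0,0,0],[0.1,-0.3,-2.6,0,0,0],[0.1,-0.3,-2.6,0,0,0]]'
python3 - <<'E'
from h import *
p,d=robot.grab_frame("scene");np.savez("s2.npz",p=p,d=d)
cv2.imwrite("pics/a2s.png",cv2.convertScaleAbs(cv2.resize(p[135:185,280:330,::-1],None,fx=12,fy=12,interpolation=cv2.INTER_CUBIC),alpha=2))
E
```

```text
t: 8.32
tool_pos: [540.9, 166.3, 91.7]
eef_rot: [0.815, 0.58, -0.001, -0.0]
force: [-0.5, -0.3, -0.6]
finger_gap: 56.9
```

View pics/a2s.png

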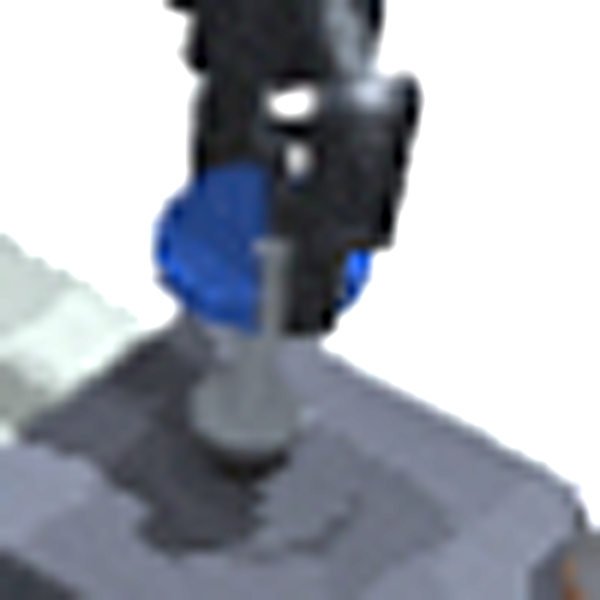

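```bash
python3 - <<'E'
from h import *
z=np.load("s2.npz");d=z["d"];p=z["p"]
c=robot.camera_info("scene");K=c["camera_matrix"];k=c["k1"];T=c["extrinsics"]
def w(u,v):
    q=np.array([(u-K[0,2])/K[0,0],(v-K[1,2])/K[1,1]]);s=q.copy()
    for _ in range(20): s=q/(1+k*(s@s))
    return (T[:3,3]+T[:3,:3]@np.array([*s,1])*d[v,u]).round(0)
for v in range(144,176,1): print(v,"u298",w(298,v),"302",w(302,v),"303",w(303,v),"306",w(306,v),"310",w(310,v))
E
```

```text
144 u298 [513. 173. 144.] 302 [566. 144. 189.] 303 [560. 153. 181.] 306 [597. 133. 212.] 310 [605. 141. 215.]
145 u298 [514. 172. 141.] 302 [563. 147. 182.] 303 [566. 148. 183.] 306 [597. 133. 209.] 310 [604. 142. 210.]
146 u298 [511. 175. 134.] 302 [566. 144. 181.] 303 [570. 145. 183.] 306 [598. 132. 207.] 310 [604. 143. 205.]
147 u298 [509. 176. 128.] 302 [568. 143. 179.] 303 [568. 147. 177.] 306 [598. 133. 202.] 310 [601. 146. 199.]
148 u298 [510. 176. 125.] 302 [568. 143. 175.] 303 [573. 143. 178.] 306 [598. 133. 199.] 310 [600. 147. 194.]
149 u298 [514. 173. 124.] 302 [568. 144. 171.] 303 [570. 146. 171.] 306 [598. 134. 195.] 310 [601. 146. 192.]
150 u298 [524. 165. 130.] 302 [567. 145. 166.] 303 [572. 144. 170.] 306 [597. 134. 190.] 310 [602. 146. 188.]
151 u298 [521. 168. 123.] 302 [571. 142. 166.] 303 [576. 142. 170.] 306 [599. 134. 188.] 310 [591. 157. 173.]
152 u298 [531. 160. 129.] 302 [570. 143. 161.] 303 [570. 147. 160.] 306 [596. 136. 181.] 310 [595. 153. 174.]
153 u298 [532. 159. 126.] 302 [571. 142. 158.] 303 [579. 140. 165.] 306 [597. 136. 178.] 310 [598. 151. 173.]

[... 1725 characters left out ...]
06 [532. 200.  41.] 310 [540. 211.  41.]
170 u298 [542. 157.  63.] 302 [548. 169.  61.] 303 [549. 172.  61.] 306 [538. 195.  43.] 310 [545. 207.  43.]
171 u298 [549. 152.  66.] 302 [551. 167.  61.] 303 [556. 167.  64.] 306 [545. 190.  46.] 310 [543. 209.  36.]
172 u298 [540. 160.  52.] 302 [549. 169.  54.] 303 [543. 179.  45.] 306 [548. 188.  44.] 310 [548. 205.  36.]
173 u298 [542. 158.  50.] 302 [549. 169.  49.] 303 [544. 178.  42.] 306 [550. 186.  42.] 310 [554. 201.  38.]
174 u298 [542. 159.  44.] 302 [547. 172.  42.] 303 [550. 174.  43.] 306 [554. 183.  42.] 310 [558. 197.  39.]
175 u298 [547. 155.  46.] 302 [554. 166.  46.] 303 [552. 172.  41.] 306 [560. 178.  45.] 310 [564. 192.  41.]
```

```bash
python3 -m handwheel '[[0,0,-0.3,0,0,0],[0,0,-0.5,0,0,0],[0,0,-0.7,0,0,0],[0,0,-0.7,0,0,0]]'
python3 -m handwheel '[[0,0,-0.1,0,0,0],[0,0,-0.2,0,0,0],[0,0,-0.2,0,0,0]]'
```

```text
t: 8.7
tool_pos: [542.0, 167.0, 86.3]
eef_rot: [0.814, 0.58, 0.0, 0.0]
force: [-0.2, 0.5, 1.6]
finger_gap: 57.2
t: 8.95
tool_pos: [542.1, 167.0, 85.2]
eef_rot: [0.814, 0.58, 0.001, 0.0]
force: [-1.8, -0.2, 4.8]
finger_gap: 56.9
```

```bash
for i in 1; do python3 -c "
from h import *
o=robot.get_obs();print(o['force'].round(2),o['ft_torque'].round(3))"; done
python3 -m handwheel '[[-0.05,0.1,0,0,0,0],[-0.05,0.1,0,0,0,0]]'
python3 -c "
from h import *
o=robot.get_obs();print(o['force'].round(2),o['ft_torque'].round(3))"
python3 -m handwheel '[[-0.05,0.1,0,0,0,0],[-0.05,0.1,0,0,0,0]]'
python3 -c "
from h import *
o=robot.get_obs();print(o['force'].round(2),o['ft_torque'].round(3))"
python3 -m handwheel '[[-0.05,0.1,0,0,0,0],[-0.05,0.1,0,0,0,0]]'
python3 -c "
from h import *
o=robot.get_obs();print(o['force'].round(2),o['ft_torque'].round(3))"
```

```text
[-1.81 -0.16  4.77] [-0.066  0.305  0.007]
t: 9.12
tool_pos: [542.1, 167.4, 85.4]
eef_rot: [0.814, 0.58, 0.001, 0.001]
force: [-1.0, -1.7, 4.1]
finger_gap: 57.2
[-0.99 -1.66  4.07] [-0.289  0.171  0.03 ]
t: 9.28
tool_pos: [540.6, 169.0, 84.2]
eef_rot: [0.814, 0.58, 0.0, -0.0]
force: [-0.1, -1.0, -0.7]
finger_gap: 56.7
[-0.1  -0.95 -0.72] [0.023 0.089 0.001]
t: 9.45
tool_pos: [539.6, 170.1, 82.9]
eef_rot: [0.814, 0.58, -0.001, -0.0]
force: [1.4, -0.1, -0.5]
finger_gap: 57.0
[ 1.44 -0.06 -0.52] [-0.031  0.024 -0.034]
```

```bash
python3 -m handwheel '[[0,0,-0.1,0,0,0],[0,0,-0.2,0,0,0],[0,0,-0.3,0,0,0],[0,0,-0.3,0,0,0]]'
python3 -c "
from h import *
o=robot.get_obs();print(o['force'].round(2),o['ft_torque'].round(3))"
```

```text
t: 9.78
tool_pos: [539.9, 169.8, 80.3]
eef_rot: [0.814, 0.58, -0.0, -0.0]
force: [0.5, 0.8, -0.6]
finger_gap: 57.0
[ 0.51  0.84 -0.55] [-0.     0.011 -0.005]
```

```bash
python3 -m handwheel '[[0,0,-0.4,0,0,0],[0,0,-0.8,0,0,0],[0,0,-1.2,0,0,0],[0,0,-1.6,0,0,0],[0,0,-1.6,0,0,0]]'
python3 -m handwheel '[[0,0,-0.5,0,0,0],[0,0,-1,0,0,0],[0,0,-1.5,0,0,0],[0,0,-1.8,0,0,0],[0,0,-1.8,0,0,0]]'
```

```text
t: 10.2
tool_pos: [539.5, 169.7, 63.4]
eef_rot: [0.814, 0.58, -0.001, -0.0]
force: [-0.6, -0.3, -1.5]
finger_gap: 56.7
t: 10.62
tool_pos: [539.8, 169.8, 45.7]
eef_rot: [0.814, 0.58, -0.001, -0.0]
force: [0.4, 0.2, -1.2]
finger_gap: 56.9
```

```bash
python3 -m handwheel '[[0,0,-0.2,0,0,0],[0,0,-0.4,0,0,0],[0,0,-0.6,0,0,0],[0,0,-0.6,0,0,0],[0,0,-0.6,0,0,0]]'
python3 -m handwheel '[[0,0,-0.1,0,0,0],[0,0,-0.2,0,0,0],[0,0,-0.2,0,0,0],[0,0,-0.2,0,0,0]]'
```

```text
t: 11.03
tool_pos: [540.2, 169.7, 40.8]
eef_rot: [0.814, 0.58, -0.0, 0.0]
force: [-1.5, -1.0, -1.2]
finger_gap: 57.1
t: 11.37
tool_pos: [540.2, 169.8, 40.1]
eef_rot: [0.814, 0.58, 0.0, 0.0]
force: [-3.5, -1.5, 5.1]
finger_gap: 57.2
```

```bash
python3 -m handwheel '[[0,0,-0.1,0,0,0],[0,0,-0.2,0,0,0],[0,0,-0.2,0,0,0],[0,0,-0.2,0,0,0]]'
python3 -m handwheel '[[0,0,-0.1,0,0,0],[0,0,-0.2,0,0,0],[0,0,-0.2,0,0,0],[0,0,-0.2,0,0,0]]'
```

```text
t: 11.7
tool_pos: [540.2, 169.8, 38.4]
eef_rot: [0.814, 0.58, 0.0, 0.0]
force: [-4.8, -2.5, 5.9]
finger_gap: 56.9
t: 12.03
tool_pos: [540.2, 169.8, 36.7]
eef_rot: [0.814, 0.58, 0.0, 0.0]
force: [-5.9, -1.4, 7.8]
finger_gap: 56.9
```

```bash
python3 -m handwheel '[[-0.05,0,-0.1,0,0,0],[-0.05,0,-0.15,0,0,0],[-0.05,0,-0.15,0,0,0],[-0.05,0,-0.15,0,0,0]]'
python3 - <<'E'
from h import *
p,d=robot.grab_frame("scene")
cv2.imwrite("pics/a3s.png",cv2.convertScaleAbs(cv2.resize(p[135:185,280:330,::-1],None,fx=12,fy=12,interpolation=cv2.INTER_CUBIC),alpha=2))
E
```

```text
t: 12.37
tool_pos: [540.2, 169.8, 35.7]
eef_rot: [0.814, 0.58, 0.001, 0.001]
force: [-4.3, -2.0, 8.9]
finger_gap: 56.9
```

View pics/a3s.png

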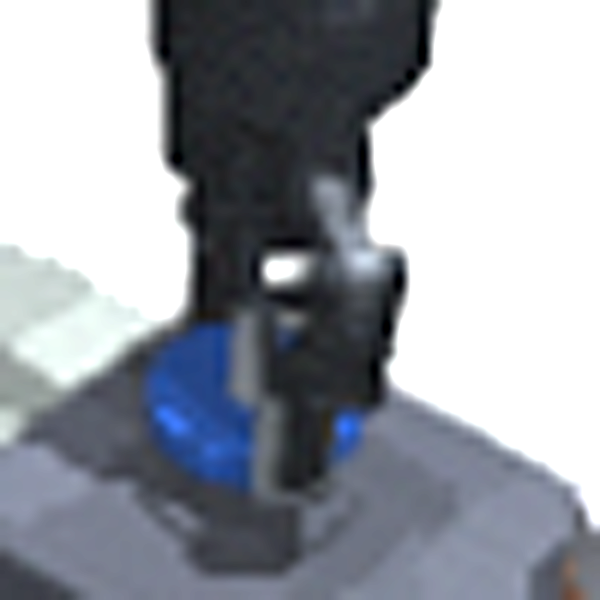

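```bash
python3 -m handwheel '[[0,0,0.15,0,0,0],[0,0,0.3,0,0,0],[0,0,0.5,0,0,0],[0,0,0.6,0,0,0],[0,0,0.6,0,0,0]]'
python3 -m handwheel '[[0,0,0,0,0,0],[0,0,0,0,0,0],[0,0,0,0,0,0],[0,0,0.5,0,0,0],[0,0,2,0,0,0]]' 7.6 40
python3 -m handwheel '[[0,0,4,0,0,0],[0,0,8,0,0,0],[-0.5,-4,10,0,0,0],[-0.5,-8,10,0,0,0],[-0.5,-12,10,0,0,0]]'
python3 - <<'E'
from h import *
p,d=robot.grab_frame("scene");np.savez("s3.npz",p=p,d=d)
crop(p,265,135,70,60,10,"a4s.png")
p,d=robot.grab_frame("top");np.savez("t3.npz",p=p,d=d)
crop(p,140,130,100,100,6,"a4t.png")
E
```

```text
t: 12.83
tool_pos: [540.2, 169.8, 40.6]
eef_rot: [0.814, 0.58, 0.001, 0.0]
force: [-3.1, -1.9, 5.0]
finger_gap: 57.3
t: 13.25
tool_pos: [537.8, 169.6, 56.8]
eef_rot: [0.814, 0.58, -0.003, -0.001]
force: [-0.4, -0.2, 0.4]
finger_gap: 75.9
t: 13.67
tool_pos: [536.2, 49.4, 162.9]
eef_rot: [0.814, 0.581, 0.003, 0.002]
force: [0.8, -0.5, -0.7]
finger_gap: 76.0
```

View pics/a4s.png

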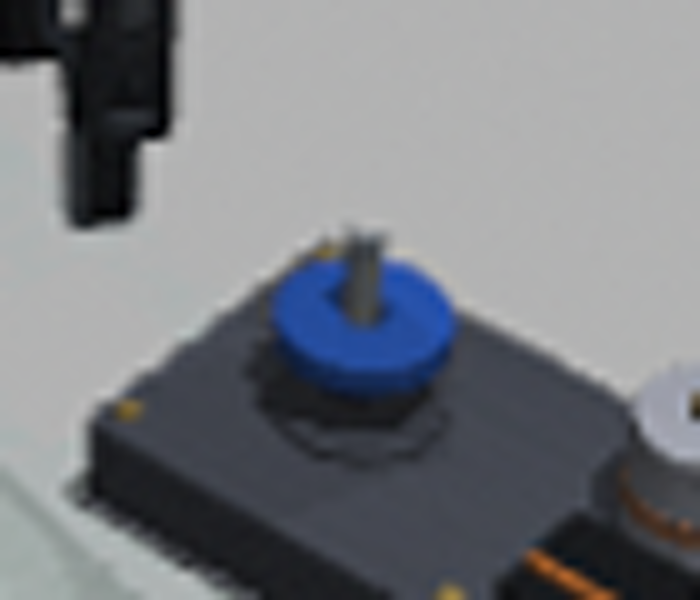

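View pics/a4t.png

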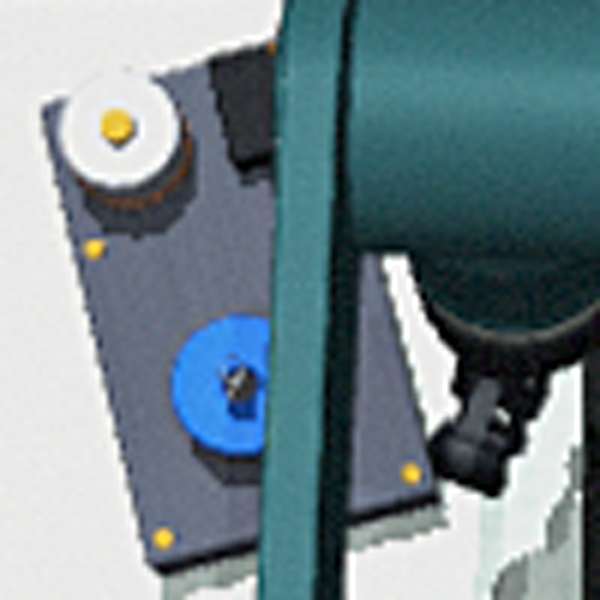

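```bash
python3 -m handwheel '[[1.7,-3.5,-0.8,0,0,0],[3.4,-7,-1.6,0,0,0],[5.1,-10.5,-3,0,0,0],[6.8,-14,-4,0,0,0],[8.5,-17.5,-5,0,0,0]]' 6.2 25
python3 -m handwheel '[[1.2,-2.8,-1,0,0,0],[1.5,-3.5,-3,0,0,0],[1.5,-3.5,-6,0,0,0],[1.5,-3.5,-8,0,0,0],[1.5,-3.5,-8,0,0,0]]'
python3 - <<'E'
from h import *
p,d=robot.grab_frame("scene")
cv2.imwrite("pics/m1s.png",cv2.convertScaleAbs(cv2.resize(p[200:265,190:270,::-1],None,fx=9,fy=9,interpolation=cv2.INTER_CUBIC),alpha=2))
print(robot.get_obs()["tool_pos"])
E
```

```text
t: 14.18
tool_pos: [620.4, -126.1, 108.6]
eef_rot: [0.814, 0.58, 0.0, -0.0]
force: [0.6, 0.3, 0.1]
finger_gap: 62.1
t: 14.6
tool_pos: [630.9, -158.6, 22.5]
eef_rot: [0.815, 0.58, -0.003, -0.005]
force: [-0.6, 0.2, -0.7]
finger_gap: 62.4
[ 632.45602254 -158.94696072   25.58262867]
```

View pics/m1s.png

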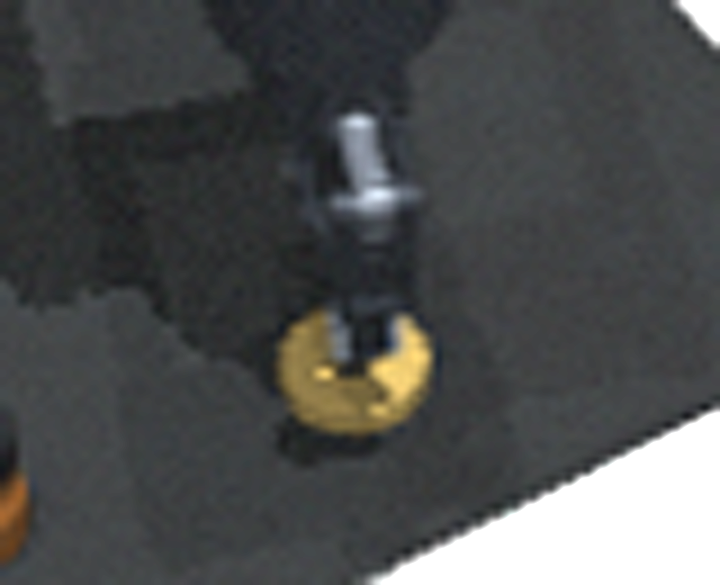

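```bash
python3 -m handwheel '[[0,0,0,0,0,0],[0,0,0,0,0,0]]'
```

```text
t: 14.82
tool_pos: [636.3, -160.1, 31.9]
eef_rot: [0.814, 0.58, 0.001, 0.002]
force: [1.2, -0.3, 0.0]
finger_gap: 62.2
```

```bash
python3 -m handwheel '[[0,0,-1.5,0,0,0],[0,0,-3,0,0,0],[0,0,-4,0,0,0],[0,0,-4.5,0,0,0],[0,0,-4.7,0,0,0]]'
python3 -m handwheel '[[0,0,0,0,0,0],[0,0,-0.2,0,0,0],[0,0,-0.2,0,0,0]]'
python3 -c "
from h import *
p,d=robot.grab_frame('scene')
cv2.imwrite('pics/m2s.png',cv2.convertScaleAbs(cv2.resize(p[200:265,190:270,::-1],None,fx=9,fy=9,interpolation=cv2.INTER_CUBIC),alpha=2))"
```

```text
t: 15.23
tool_pos: [634.7, -160.0, -17.5]
eef_rot: [0.814, 0.58, 0.0, 0.0]
force: [0.2, 0.5, -0.0]
finger_gap: 61.9
t: 15.48
tool_pos: [635.2, -160.3, -18.8]
eef_rot: [0.814, 0.58, 0.0, 0.001]
force: [-0.1, 0.6, -0.2]
finger_gap: 62.1
```

View pics/m2s.png

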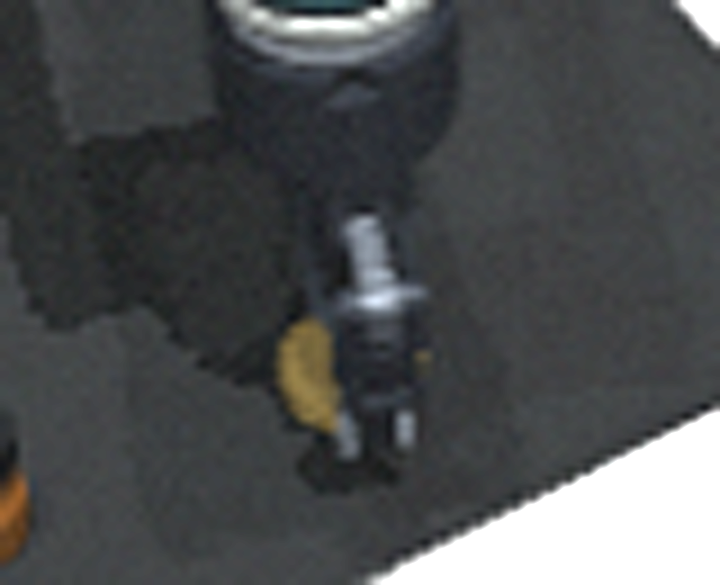

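```bash
python3 -m handwheel '[[0,0,0,0,0,0],[0,0,0,0,0,0],[0,0,0,0,0,0],[0,0,0,0,0,0]]' 3.8 25
python3 -m handwheel '[[0,0,0,0,0,0],[0,0,0.2,0,0,0],[0,0,0.2,0,0,7],[0,0,0.2,0,0,14],[0,0,0.2,0,0,21]]' 6.2 25
python3 -m handwheel '[[0,0,0,0,0,7],[0,0,0,0,0,14],[0,0,0,0,0,21],[0,0,0,0,0,28],[0,0,0,0,0,35]]'
python3 -m handwheel '[[0,0,0,0,0,7],[0,0,0,0,0,14],[0,0,0,0,0,21],[0,0,0,0,0,28],[0,0,0,0,0,34]]'
python3 -m handwheel '[[0,0,0,0,0,0],[0,0,0,0,0,0],[0,0,0,0,0,0],[0,0,0,0,0,0],[0,0,0,0,0,0]]' 3.8 40
```

```text
t: 15.87
tool_pos: [635.5, -160.4, -18.4]
eef_rot: [0.814, 0.58, 0.001, 0.001]
force: [0.2, -0.5, 4.5]
finger_gap: 47.2
t: 16.28
tool_pos: [634.1, -160.0, -18.2]
eef_rot: [0.693, 0.721, -0.0, -0.001]
force: [-0.6, -0.4, -0.3]
finger_gap: 62.0
t: 16.7
tool_pos: [634.1, -160.0, -18.3]
eef_rot: [0.444, 0.896, -0.0, -0.001]
force: [0.3, -0.1, -0.5]
finger_gap: 62.0
t: 17.12
tool_pos: [634.1, -160.0, -18.3]
eef_rot: [0.163, 0.987, 0.0, -0.001]
force: [-0.0, 0.1, -0.8]
finger_gap: 61.7
t: 17.53
tool_pos: [634.6, -160.1, -17.7]
eef_rot: [0.166, 0.986, 0.0, -0.0]
force: [-1.0, 0.1, -0.0]
finger_gap: 45.3
```

```bash
python3 -m handwheel '[[0,0,0.2,0,0,0],[0,0,1.2,0,0,0],[0,0,4.5,0,0,0],[0,0,8,0,0,0],[0,0,11.5,0,0,0]]' 3.8 60
python3 -m handwheel '[[-0.8,2.8,1,0,0,0],[-1.9,6.6,1.3,0,0,0],[-3,10.4,1.3,0,0,0],[-4,14,1.3,0,0,0],[-5,17.6,1.3,0,0,0]]'
python3 -m handwheel '[[-1.1,3.8,0,0,0,0],[-2.2,7.6,0,0,0,0],[-3.2,11.2,0,0,0,0],[-4.2,14.4,0,0,0,0],[-4.5,15.4,0,0,0,0]]'
python3 -m handwheel '[[0,0,0,0,0,0],[0,0,0,0,0,0],[0,0,0,0,0,0]]'
```

```text
t: 17.95
tool_pos: [633.8, -159.9, 98.1]
eef_rot: [0.166, 0.986, 0.0, -0.001]
force: [0.2, -1.5, -0.4]
finger_gap: 44.6
t: 18.37
tool_pos: [583.9, 17.3, 111.3]
eef_rot: [0.166, 0.986, 0.0, 0.0]
force: [0.4, 0.3, -1.0]
finger_gap: 44.7
t: 18.78
tool_pos: [537.7, 174.4, 111.1]
eef_rot: [0.163, 0.987, 0.001, -0.001]
force: [0.6, 0.1, -0.7]
finger_gap: 44.9
t: 19.03
tool_pos: [540.2, 168.5, 110.6]
eef_rot: [0.166, 0.986, -0.0, 0.0]
force: [-0.5, -0.9, -0.6]
finger_gap: 44.7
```

```bash
python3 -m handwheel '[[0,0,-0.7,0,0,0],[0,0,-1.4,0,0,0],[0,0,-1.7,0,0,0],[0,0,-1.7,0,0,0],[0,0,-1.7,0,0,0]]'
python3 -c "
from h import *
p,d=robot.grab_frame('scene')
cv2.imwrite('pics/m3s.png',cv2.convertScaleAbs(cv2.resize(p[125:185,270:340,::-1],None,fx=10,fy=10,interpolation=cv2.INTER_CUBIC),alpha=1.5))"
```

```text
t: 19.45
tool_pos: [539.4, 169.2, 92.6]
eef_rot: [0.166, 0.986, -0.0, -0.001]
force: [-0.5, 0.0, -1.2]
finger_gap: 45.0
```

View pics/m3s.png

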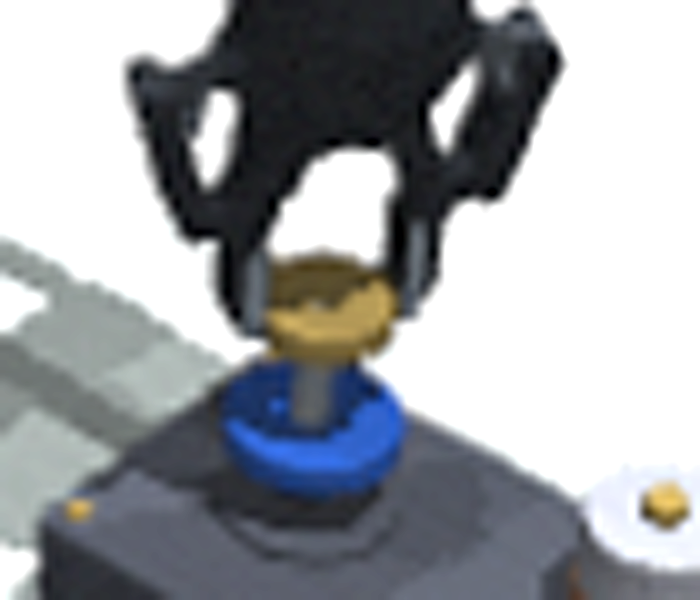

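```bash
python3 -m handwheel '[[0,0,-0.2,0,0,0],[0,0,-0.4,0,0,0],[0,0,-0.5,0,0,0],[0,0,-0.5,0,0,0]]'
python3 -m handwheel '[[0,0,-0.15,0,0,0],[0,0,-0.3,0,0,0],[0,0,-0.3,0,0,0]]'
python3 -c "
from h import *
o=robot.get_obs();print(o['force'].round(2),o['ft_torque'].round(3))"
```

```text
t: 19.83
tool_pos: [539.5, 169.9, 88.1]
eef_rot: [0.166, 0.986, -0.0, -0.0]
force: [-0.7, -0.0, -0.8]
finger_gap: 44.9
t: 20.08
tool_pos: [539.2, 169.8, 85.1]
eef_rot: [0.166, 0.986, -0.0, -0.001]
force: [-0.4, 0.3, -1.3]
finger_gap: 44.8
[-0.43  0.3  -1.26] [-0.078  0.211  0.004]
```

```bash
python3 -m handwheel '[[0,0,-0.2,0,0,0],[0,0,-0.4,0,0,0],[0,0,-0.5,0,0,0],[0,0,-0.5,0,0,0]]'
python3 -c "
from h import *
o=robot.get_obs();print(o['force'].round(2),o['ft_torque'].round(3))"
```

```text
t: 20.42
tool_pos: [539.2, 169.9, 79.8]
eef_rot: [0.166, 0.986, -0.0, -0.001]
force: [-2.0, -0.1, -0.9]
finger_gap: 44.5
[-2.02 -0.06 -0.94] [ 0.029  0.424 -0.035]
```

```bash
python3 -m handwheel '[[-0.08,0,0,0,0,0],[-0.08,0,-0.3,0,0,0],[-0.08,0,-0.5,0,0,0],[-0.08,0,-0.5,0,0,0]]'
python3 -c "
from h import *
o=robot.get_obs();print(o['force'].round(2),o['ft_torque'].round(3))"
```

```text
t: 20.75
tool_pos: [539.0, 169.8, 74.8]
eef_rot: [0.166, 0.986, 0.0, 0.0]
force: [0.1, -0.2, -2.1]
finger_gap: 44.8
[ 0.09 -0.25 -2.13] [-0.024  0.071 -0.043]
```

```bash
python3 -m handwheel '[[0,0,-0.4,0,0,0],[0,0,-0.8,0,0,0],[0,0,-1.1,0,0,0],[0,0,-1.3,0,0,0],[0,0,-1.3,0,0,0]]'
python3 -m handwheel '[[0,0,-0.2,0,0,0],[0,0,-0.4,0,0,0],[0,0,-0.4,0,0,0],[0,0,-0.4,0,0,0]]'
python3 -m handwheel '[[0,0,-0.1,0,0,0],[0,0,-0.2,0,0,0],[0,0,-0.2,0,0,0],[0,0,-0.2,0,0,0]]'
```

```text
t: 21.17
tool_pos: [538.8, 169.7, 61.6]
eef_rot: [0.166, 0.986, -0.0, -0.0]
force: [-0.8, -0.6, -1.6]
finger_gap: 44.6
t: 21.5
tool_pos: [539.0, 169.8, 58.3]
eef_rot: [0.166, 0.986, 0.0, 0.0]
force: [-0.5, -0.6, -2.2]
finger_gap: 44.7
t: 21.83
tool_pos: [539.0, 169.8, 56.4]
eef_rot: [0.166, 0.986, 0.0, 0.0]
force: [0.5, 0.5, -1.5]
finger_gap: 45.0
```

```bash
python3 -m handwheel '[[0,0,-0.1,0,0,0],[0,0,-0.2,0,0,0],[0,0,-0.2,0,0,0],[0,0,-0.2,0,0,0]]'
python3 -m handwheel '[[0,0,-0.1,0,0,0],[0,0,-0.2,0,0,0],[0,0,-0.2,0,0,0],[0,0,-0.2,0,0,0]]'
python3 -m handwheel '[[0,0,-0.1,0,0,0],[0,0,-0.2,0,0,0],[0,0,-0.2,0,0,0],[0,0,-0.2,0,0,0]]'
```

```text
t: 22.17
tool_pos: [539.0, 169.9, 55.2]
eef_rot: [0.166, 0.986, 0.0, 0.0]
force: [-2.1, -0.3, 3.7]
finger_gap: 44.9
t: 22.5
tool_pos: [539.1, 169.9, 53.0]
eef_rot: [0.166, 0.986, 0.0, 0.0]
force: [-1.3, -0.2, 5.5]
finger_gap: 44.8
t: 22.83
tool_pos: [539.1, 169.9, 51.4]
eef_rot: [0.166, 0.986, 0.0, 0.0]
force: [-2.8, -1.3, 7.0]
finger_gap: 44.9
```

```bash
python3 -m handwheel '[[0,0,-0.1,0,0,0],[0,0,-0.1,0,0,0],[0,0,-0.1,0,0,0],[0,0,-0.1,0,0,0]]'
python3 -m handwheel '[[0,0,0.1,0,0,0],[0,0,0.3,0,0,0],[0,0,0.5,0,0,0],[0,0,0.6,0,0,0],[0,0,0.6,0,0,0]]'
python3 -m handwheel '[[0,0,0,0,0,0],[0,0,0,0,0,0],[0,0,0,0,0,0],[0,0,0.5,0,0,0],[0,0,2,0,0,0]]' 6.4 40
python3 -m handwheel '[[0,0,3,0,0,0],[0,0,7,0,0,0],[-0.5,-2,8,0,0,0],[-0.9,-6,8,0,0,0],[-1.3,-10,8,0,0,0]]'
python3 -m handwheel '[[-0.6,-4,0,0,0,0],[-1,-8,0,0,0,0],[-1.4,-12,0,0,0,0],[-1.8,-16,0,0,0,0],[-1.8,-16,0,0,0,0]]'
python3 - <<'E'
from h import *
p,d=robot.grab_frame("scene");np.savez("s4.npz",p=p,d=d)
crop(p,265,135,70,60,10,"m4s.png")
p,d=robot.grab_frame("top");np.savez("t4.npz",p=p,d=d)
crop(p,140,130,100,100,6,"m4t.png")
print(robot.get_obs()["tool_pos"])
E
```

```text
t: 23.17
tool_pos: [539.1, 169.9, 50.5]
eef_rot: [0.166, 0.986, 0.0, 0.0]
force: [-3.8, -1.2, 7.1]
finger_gap: 45.1
t: 23.58
tool_pos: [539.0, 169.9, 55.4]
eef_rot: [0.166, 0.986, 0.0, 0.0]
force: [-0.7, -1.1, 3.6]
finger_gap: 44.8
t: 24.0
tool_pos: [537.0, 169.4, 72.9]
eef_rot: [0.166, 0.986, -0.001, -0.003]
force: [0.4, 0.5, -0.7]
finger_gap: 63.7
t: 24.42
tool_pos: [526.9, 69.8, 157.9]
eef_rot: [0.164, 0.986, 0.0, 0.002]
force: [0.5, -0.2, 0.2]
finger_gap: 64.1
t: 24.83
tool_pos: [507.1, -97.1, 155.8]
eef_rot: [0.17, 0.985, -0.002, 0.0]
force: [0.5, 0.7, -0.3]
finger_gap: 63.8
[507.77480258 -91.60800851 155.69837188]
```

View pics/m4s.png

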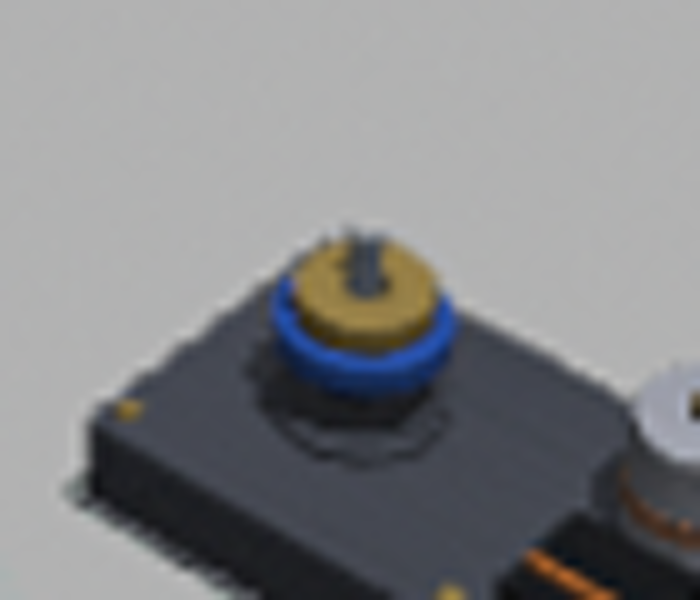

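View pics/m4t.png

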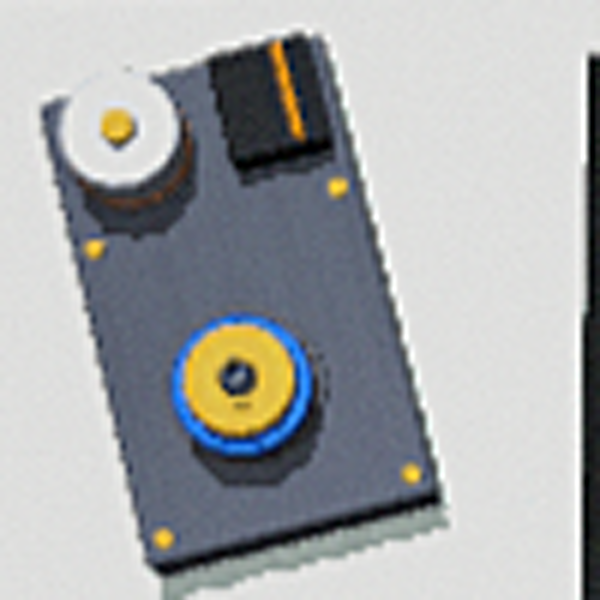

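```bash
python3 -m handwheel '[[-1.2,-3.6,-1,0,0,0],[-2.4,-7.2,-3,0,0,0],[-3.6,-10.8,-5,0,0,0],[-4.8,-14,-8,0,0,0],[-5.3,-15.5,-11,0,0,0]]' 5.2 25
python3 -m handwheel '[[0,0,0,0,0,0],[0,0,0,0,0,0],[0,0,-1,0,0,0],[0,0,-1,0,0,0]]'
python3 -c "
from h import *
p,d=robot.grab_frame('scene')
cv2.imwrite('pics/n1s.png',cv2.convertScaleAbs(cv2.resize(p[170:235,140:220,::-1],None,fx=9,fy=9,interpolation=cv2.INTER_CUBIC),alpha=2))"
```

```text
t: 25.35
tool_pos: [456.4, -247.2, 47.0]
eef_rot: [0.165, 0.986, -0.001, 0.003]
force: [0.7, 0.1, 0.0]
finger_gap: 52.0
t: 25.68
tool_pos: [456.0, -243.8, 35.6]
eef_rot: [0.164, 0.986, 0.0, 0.001]
force: [-0.2, -0.3, 0.3]
finger_gap: 51.6
```

View pics/n1s.png

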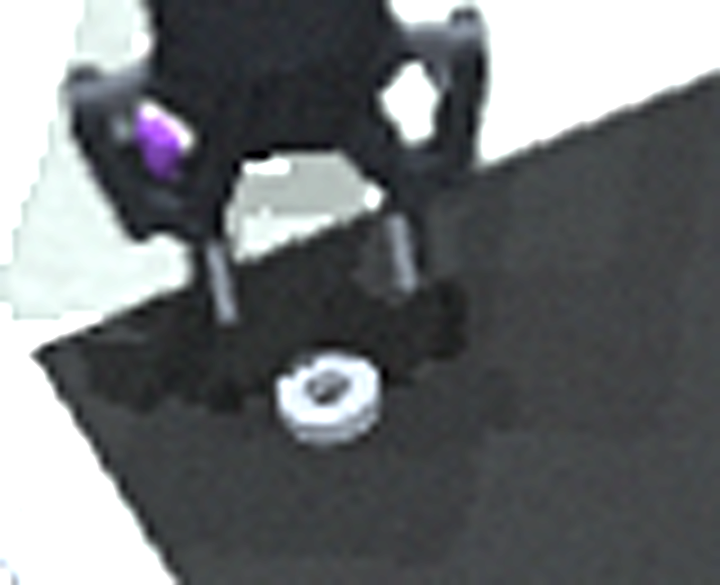

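Good; descend from about 36 to −17.

```bash
python3 -m handwheel '[[0,-0.1,-1.5,0,0,0],[0,-0.1,-3,0,0,0],[0,-0.1,-4.2,0,0,0],[0,-0.1,-4.8,0,0,0],[0,-0.1,-5,0,0,0]]'
python3 -m handwheel '[[0,0,-0.1,0,0,0],[0,0,-0.2,0,0,0],[0,0,-0.2,0,0,0]]'
python3 -c "
from h import *
p,d=robot.grab_frame('scene')
cv2.imwrite('pics/n2s.png',cv2.convertScaleAbs(cv2.resize(p[170:235,140:220,::-1],None,fx=9,fy=9,interpolation=cv2.INTER_CUBIC),alpha=2))"
```

```text
t: 26.15
tool_pos: [454.7, -245.2, -15.4]
eef_rot: [0.165, 0.986, 0.0, -0.001]
force: [-0.7, -0.6, -0.0]
finger_gap: 51.7
t: 26.4
tool_pos: [455.4, -246.5, -15.9]
eef_rot: [0.166, 0.986, -0.0, 0.001]
force: [-0.3, 0.1, 0.1]
finger_gap: 51.8
```

View pics/n2s.png

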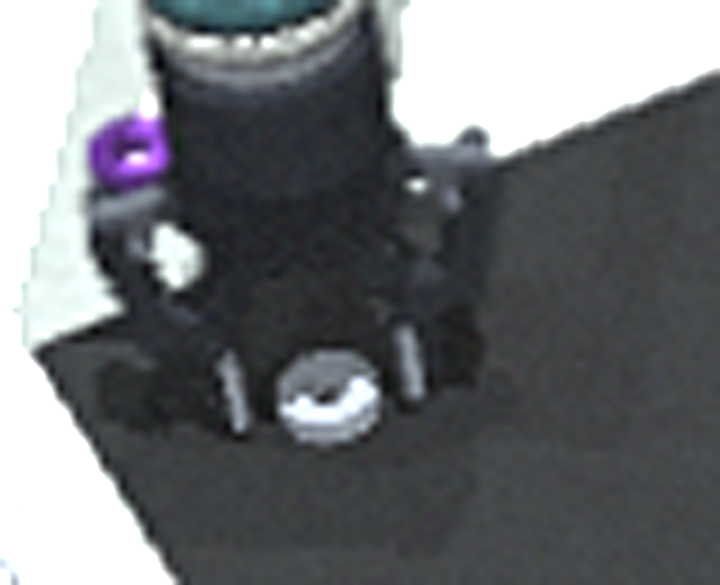

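```bash
python3 -m handwheel '[[0,0,-0.1,0,0,0],[0,0,-0.1,0,0,0],[0,0,-0.1,0,0,0],[0,0,-0.1,0,0,0]]' 2.6 25
python3 -m handwheel '[[0,0,0,0,0,0],[0,0,0,0,0,0],[0,0,0,0,0,-7],[0,0,0,0,0,-14],[0,0,0,0,0,-21]]' 5.2 25
python3 -m handwheel '[[0,0,0,0,0,-7],[0,0,0,0,0,-14],[0,0,0,0,0,-21],[0,0,0,0,0,-28],[0,0,0,0,0,-35]]'
python3 -m handwheel '[[0,0,0,0,0,-7],[0,0,0,0,0,-14],[0,0,0,0,0,-21],[0,0,0,0,0,-28],[0,0,0,0,0,-34]]'
python3 -m handwheel '[[0,0,0,0,0,0],[0,0,0,0,0,0],[0,0,0,0,0,0],[0,0,0,0,0,0],[0,0,0,0,0,0]]' 2.6 40
```

```text
t: 26.78
tool_pos: [455.4, -246.6, -16.9]
eef_rot: [0.166, 0.986, -0.0, 0.001]
force: [0.4, -0.0, 2.6]
finger_gap: 33.4
t: 27.2
tool_pos: [454.5, -245.9, -18.0]
eef_rot: [0.345, 0.938, 0.0, -0.0]
force: [1.0, 0.3, -0.4]
finger_gap: 52.2
t: 27.62
tool_pos: [454.5, -245.9, -18.0]
eef_rot: [0.612, 0.791, 0.0, -0.0]
force: [0.2, 0.2, -0.2]
finger_gap: 52.2
t: 28.03
tool_pos: [454.5, -245.9, -18.0]
eef_rot: [0.816, 0.578, -0.0, -0.0]
force: [-0.3, -0.4, 0.1]
finger_gap: 52.1
t: 28.45
tool_pos: [454.9, -246.2, -17.6]
eef_rot: [0.814, 0.581, 0.0, 0.0]
force: [1.0, -0.4, 0.9]
finger_gap: 33.2
```

```bash
python3 -m handwheel '[[0,0,0.2,0,0,0],[0,0,1.2,0,0,0],[0,0,4.5,0,0,0],[0,0,8,0,0,0],[0,0,11.5,0,0,0]]' 2.6 60
python3 -m handwheel '[[0.6,3,1,0,0,0],[1.4,7,1.3,0,0,0],[2.2,11,1.3,0,0,0],[3,15,1.3,0,0,0],[3.8,19,1.3,0,0,0]]'
python3 -m handwheel '[[0.8,4,0,0,0,0],[1.6,8,0,0,0,0],[2.4,12,0,0,0,0],[3.2,16,0,0,0,0],[3.8,19,0,0,0,0]]'
python3 -m handwheel '[[0.4,2,0,0,0,0],[0.7,3,0,0,0,0],[0.85,3.55,0,0,0,0],[0.85,3.55,0,0,0,0],[0.85,3.55,0,0,0,0]]'
python3 -m handwheel '[[0,0,-0.4,0,0,0],[0,0,-0.8,0,0,0],[0,0,-1.2,0,0,0],[0,0,-1.5,0,0,0],[0,0,-1.5,0,0,0]]'
python3 -c "
from h import *
p,d=robot.grab_frame('scene')
cv2.imwrite('pics/n3s.png',cv2.convertScaleAbs(cv2.resize(p[125:185,270:340,::-1],None,fx=10,fy=10,interpolation=cv2.INTER_CUBIC),alpha=1.5))"
```

```text
t: 28.87
tool_pos: [454.1, -245.6, 98.5]
eef_rot: [0.814, 0.58, -0.0, -0.001]
force: [0.9, 0.1, -1.1]
finger_gap: 32.9
t: 29.28
tool_pos: [492.9, -54.5, 111.5]
eef_rot: [0.815, 0.58, 0.0, 0.0]
force: [0.4, -0.3, -0.3]
finger_gap: 32.9
t: 29.7
tool_pos: [530.8, 137.1, 111.1]
eef_rot: [0.814, 0.581, 0.001, -0.0]
force: [0.2, -0.5, -0.3]
finger_gap: 32.7
t: 30.12
tool_pos: [539.4, 168.3, 110.5]
eef_rot: [0.815, 0.58, -0.0, 0.0]
force: [-0.8, -0.5, -0.6]
finger_gap: 32.7
t: 30.53
tool_pos: [538.6, 168.6, 94.1]
eef_rot: [0.815, 0.58, -0.001, -0.0]
force: [0.6, 0.9, -1.2]
finger_gap: 32.9
```

View pics/n3s.png

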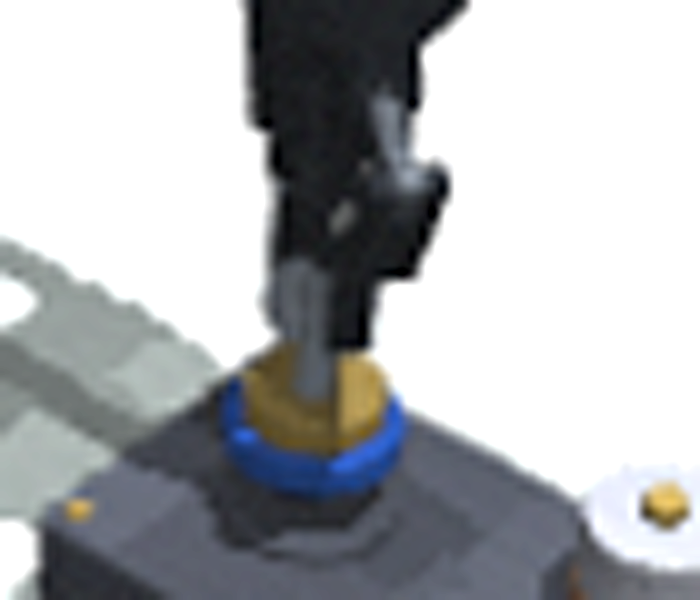

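```bash
python3 -m handwheel '[[0,0,-0.2,0,0,0],[0,0,-0.4,0,0,0],[0,0,-0.5,0,0,0],[0,0,-0.5,0,0,0]]'
python3 -m handwheel '[[0,0,-0.15,0,0,0],[0,0,-0.3,0,0,0],[0,0,-0.3,0,0,0]]'
python3 -c "
from h import *
o=robot.get_obs();print(o['force'].round(2),o['ft_torque'].round(3))"
```

```text
t: 30.92
tool_pos: [539.2, 169.4, 90.1]
eef_rot: [0.814, 0.58, -0.0, -0.0]
force: [-0.1, 0.5, -0.6]
finger_gap: 32.7
t: 31.17
tool_pos: [539.2, 169.3, 87.1]
eef_rot: [0.814, 0.58, -0.0, -0.0]
force: [0.7, -0.5, -2.0]
finger_gap: 32.7
[ 0.71 -0.49 -2.01] [ 0.002 -0.03   0.013]
```

```bash
python3 -m handwheel '[[0,0,-0.1,0,0,0],[0,0,-0.2,0,0,0],[0,0,-0.3,0,0,0],[0,0,-0.3,0,0,0]]'
python3 -c "
from h import *
o=robot.get_obs();print(o['force'].round(2),o['ft_torque'].round(3))"
python3 -m handwheel '[[0,0,-0.1,0,0,0],[0,0,-0.2,0,0,0],[0,0,-0.3,0,0,0],[0,0,-0.3,0,0,0]]'
python3 -c "
from h import *
o=robot.get_obs();print(o['force'].round(2),o['ft_torque'].round(3))"
```

```text
t: 31.5
tool_pos: [539.2, 169.3, 84.1]
eef_rot: [0.814, 0.58, -0.0, -0.0]
force: [-0.5, -0.2, -0.4]
finger_gap: 32.7
[-0.48 -0.24 -0.4 ] [ 0.015 -0.025 -0.025]
t: 31.83
tool_pos: [539.2, 169.3, 81.1]
eef_rot: [0.814, 0.58, -0.0, -0.0]
force: [-0.2, 0.4, -0.9]
finger_gap: 33.1
[-0.19  0.37 -0.94] [-0.01   0.001 -0.001]
```

```bash
python3 -m handwheel '[[0,0,-0.3,0,0,0],[0,0,-0.6,0,0,0],[0,0,-0.9,0,0,0],[0,0,-1,0,0,0],[0,0,-1,0,0,0]]'
python3 -m handwheel '[[0,0,-0.1,0,0,0],[0,0,-0.2,0,0,0],[0,0,-0.3,0,0,0],[0,0,-0.3,0,0,0]]'
python3 -m handwheel '[[0,0,-0.1,0,0,0],[0,0,-0.2,0,0,0],[0,0,-0.2,0,0,0],[0,0,-0.2,0,0,0]]'
```

```text
t: 32.25
tool_pos: [538.9, 169.3, 70.7]
eef_rot: [0.814, 0.58, -0.001, -0.0]
force: [0.4, 0.2, -0.1]
finger_gap: 32.6
t: 32.58
tool_pos: [539.3, 169.3, 68.2]
eef_rot: [0.814, 0.58, -0.0, -0.0]
force: [-0.2, 1.0, -1.0]
finger_gap: 32.7
t: 32.92
tool_pos: [539.6, 169.4, 67.2]
eef_rot: [0.814, 0.58, 0.0, 0.0]
force: [-2.1, 0.1, 2.7]
finger_gap: 33.2
```

```bash
python3 -m handwheel '[[0,0,-0.1,0,0,0],[0,0,-0.2,0,0,0],[0,0,-0.2,0,0,0],[0,0,-0.2,0,0,0]]'
python3 -m handwheel '[[0,0,-0.1,0,0,0],[0,0,-0.2,0,0,0],[0,0,-0.2,0,0,0],[0,0,-0.2,0,0,0]]'
python3 -m handwheel '[[0,0,-0.05,0,0,0],[0,0,-0.1,0,0,0],[0,0,-0.1,0,0,0],[0,0,-0.1,0,0,0]]'
```

```text
t: 33.25
tool_pos: [539.6, 169.4, 64.8]
eef_rot: [0.814, 0.58, 0.0, 0.0]
force: [-1.7, 0.1, 5.4]
finger_gap: 32.4
t: 33.58
tool_pos: [539.6, 169.4, 63.1]
eef_rot: [0.814, 0.58, 0.0, 0.0]
force: [-2.3, -1.0, 6.2]
finger_gap: 32.8
t: 33.92
tool_pos: [539.6, 169.4, 62.3]
eef_rot: [0.814, 0.58, 0.0, 0.0]
force: [-1.9, 0.2, 6.7]
finger_gap: 33.2
```

```bash
python3 -m handwheel '[[0,0,0.1,0,0,0],[0,0,0.3,0,0,0],[0,0,0.5,0,0,0],[0,0,0.6,0,0,0],[0,0,0.6,0,0,0]]'
python3 -m handwheel '[[0,0,0,0,0,0],[0,0,0,0,0,0],[0,0,0,0,0,0],[0,0,0.5,0,0,0],[0,0,2,0,0,0]]' 6 40
python3 -m handwheel '[[0,0,3,0,0,0],[0,0,7,0,0,0],[-1,-3,8,0,0,0],[-2,-6.5,8,0,0,0],[-3,-10,8,0,0,0]]'
python3 -m handwheel '[[-0.6,-4,0,0,0,0],[-1,-7.5,0,0,0,0],[-1.4,-11,0,0,0,0],[-1.8,-13,0,0,0,0],[-1.8,-14,0,0,0,0]]'
python3 - <<'E'
from h import *
p,d=robot.grab_frame("scene");cv2.imwrite("pics/fs.png",p[:,:,::-1]);crop(p,265,135,70,60,10,"f4s.png")
p,d=robot.grab_frame("top");cv2.imwrite("pics/ft.png",p[:,:,::-1])
crop(p,140,130,100,100,6,"f4t.png")
print(robot.get_obs()["tool_pos"])
E
```

```text
t: 34.33
tool_pos: [539.6, 169.4, 67.4]
eef_rot: [0.814, 0.58, 0.0, 0.0]
force: [-0.8, 0.7, 3.6]
finger_gap: 32.7
t: 34.75
tool_pos: [537.3, 168.9, 84.6]
eef_rot: [0.814, 0.58, -0.003, -0.001]
force: [0.1, -0.7, 0.0]
finger_gap: 59.9
t: 35.17
tool_pos: [510.0, 68.9, 169.6]
eef_rot: [0.814, 0.581, 0.002, 0.001]
force: [0.9, -1.3, -0.5]
finger_gap: 60.3
t: 35.58
tool_pos: [490.7, -73.3, 167.7]
eef_rot: [0.815, 0.579, -0.0, 0.0]
force: [0.5, 0.8, -0.3]
finger_gap: 59.9
[491.44195479 -71.78165803 167.57275817]
```

View pics/f4s.png

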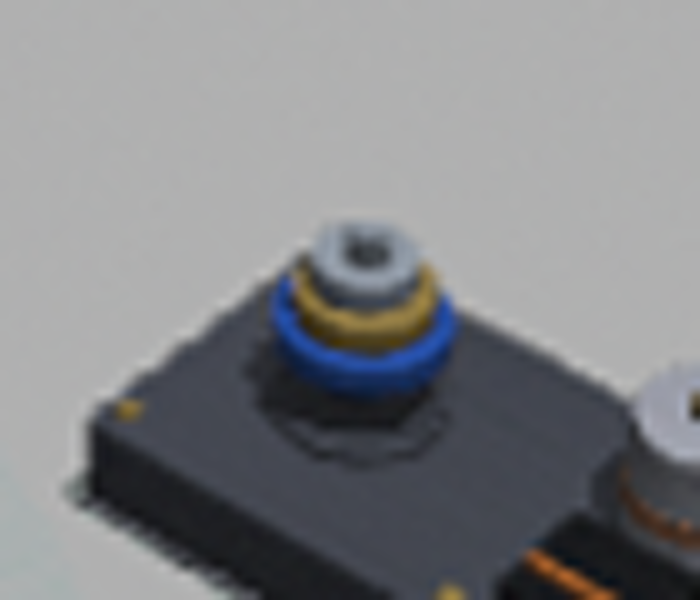

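View pics/f4t.png

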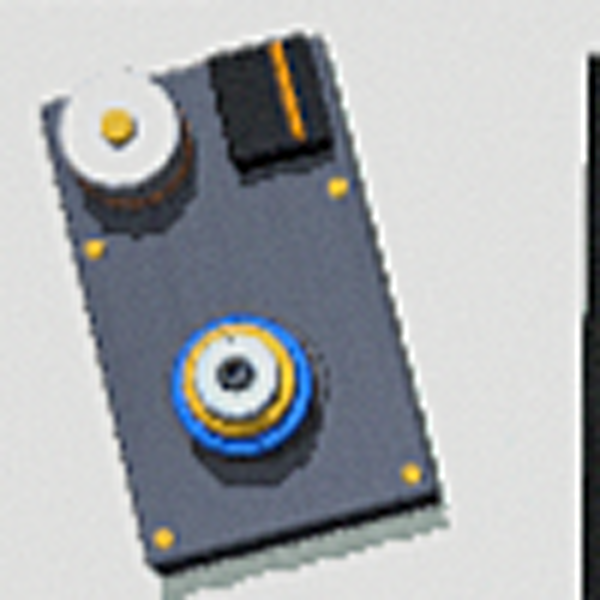

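View pics/fs.png

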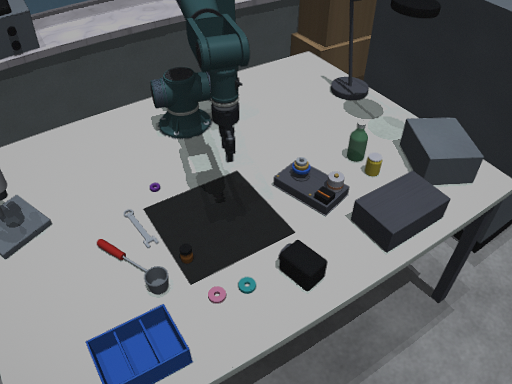

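The scene view shows steel on brass on blue, flat and released on the arbor at about (301,165). The arm is clear and everything else is in its starting place. Handing in.

```bash
python3 -m handwheel '[[0,0,0,0,0,0],[0,0,0,0,0,0],[0,0,0,0,0,0]]'; python3 -c "
from workcell import robot
print(robot.hand_in())"
```

```text
t: 35.93
tool_pos: [491.6, -69.2, 167.4]
eef_rot: [0.814, 0.581, 0.0, -0.0]
force: [0.4, -0.5, -1.0]
finger_gap: 59.8
the job is handed in; nothing more can be done
None
```

All three rings are on the arbor, wide, then middle, then narrow on top, released and stacked flat. I handed the job in at about 36 s of the 72 s; the hand-in gave no verdict.

- **Presses:** By tool travel the arbor sank about 4.6 mm for the wide ring, 4.7 mm for the middle and 5.1 mm for the narrow. The measured forces agreed, at roughly 10 N with weights and sensor bias allowed for. Each time I let it spring back before opening the fingers.
- **Final checks:** Both camera views show the rings flat and concentric on the arbor, with the arm well clear. The jar, screwdriver, bottle, spanner, cup, can and look-alike rings look unmoved by eye; I did not measure their positions.

**What disagreed:**
- **Tool height:** The reported tool height read about 22–26 mm lower than where the fingertips really were. I worked from depth readings and contact instead.
- **Arbor position:** The two cameras differed by about 4 mm on the arbor's position. The first ring touched the arbor tip at about 5 N, and I found the bore by sliding the ring sideways by about 3–4 mm.

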